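Refill the drone battery charging rack

ROBOT

A 6-joint arm with a two-finger parallel gripper is mounted at the origin on the work surface. World frame = base frame: x ahead of the robot, y to its left, z up, the work surface at z = 0. Lengths are in m, angles in rad, forces in N, time in s.
With the tool pointing down it reaches from about 0.375 to 0.9 m from the base axis. Payload 3.1 kg.
Tool frame: the origin (TCP) lies midway between the tips of the shut fingers; the grasp point (between the pads) lies 19 mm behind it; z points along the fingers, x is the direction in which the jaws open and shut, and the axes are right-handed (so a half turn about z gives the same grasp; the last joint's range is limited). The gripper opens to 87 mm and grips with 3 to 60 N. Pads are 19 mm wide; open, the fingers measure 117 mm over their backs; the gripper's body (75 mm by 190 mm) begins 51 mm behind the grasp point.
Start: joints at [1.093, 0.527, 1.433, -0, 1.181, -0.178], TCP at [0.185, 0.597, 0.223] pointing down, gripper open.
Joint ranges: [-3.08, 3.08], [-0.75, 2.2], [0.22, 2.44], [-1.43, 4.57], [0, 2.65], [-2.85, 2.85]. Speed limits (rad/s): [2.79, 2.79, 3.14, 3.14, 3.14, 3.14].

INTERFACE

Orientations are given as a unit quaternion [x, y, z, w].
In Python, from rig import * gives the robot as it stands.
- The arm moves only by the tool drive_tool, never from a script. Its argument "plan" is a list of rows, each an object with "offset": the shift along the tool's x, y, z in cm, a list of three; "delta_rot": the turn, a rotation vector about the tool's x, y, z in degrees, a list of three; "jaw": the finger opening in cm, from 0 to 8.7. In form: [{"offset": [dx, dy, dz], "delta_rot": [wx, wy, wz], "jaw": jaw}, ...]. A call has exactly 8 rows; each row is the pose to reach, as a shift and turn from the pose commanded when the call began, along the tool's axes at that moment; what a row does not reach only later rows make up. A row lasts 1/12 s, in which the tool goes at most 41.7 mm and 7.16 degrees, less where a joint would pass 70% of its speed; a pose out of reach is approached as far as the arm can. A call with a gripper value outside its range is refused whole. The fingers move at their own pace and stop on an object; "squeeze" is the grip in N (left out, the last holds). Time passes only in rows, so rows that repeat a pose let the fingers close, or fill a call up. It gives the time, the measured TCP pose, the force and the opening at its end, in the units of the state.
- get_obs(): the state, without advancing time (a new reading comes with each control period).
- camera(name): name is "scene" or "side" or "wrist"; returns the picture (420x560x3 uint8, red, green, blue); there is no depth.
- calibration(name): a dict with "K" (3x3 intrinsics, pixels), "distortion" ([k1, k2, p1, p2, k3] as OpenCV has them; the pictures are not rectified), "pose" (4x4, takes a point from camera to world coordinates); the wrist camera has in their place "tool_from_camera" (4x4, takes a point from camera to tool coordinates, whose origin is the TCP and whose axes are the tool frame's). Camera axes: x right, y down, z forward; pixel columns grow to the right and rows downward; lengths in m; the calibration is good to about 2 mm. A picture is of the moment at which its call begins: read the wrist's pose just before it. calibration takes no time and is no camera call.
- hand_in(): hands the job in, once; it reports no verdict.
The state is a dict: "time": time; "q": joint angles; "joint_velocities": joint speeds; "joint_torque": joint torques, N m; "position": TCP position; "tool_rot": TCP orientation; "ft_force": force on the tool from outside, world axes, zero at the start; "moment": the same for the moment, N m; "grip_width": finger opening in m.
Only numpy, scipy, OpenCV 4.12 (cv2) and the standard library are available. Lean on these libraries where they do the work, as an engineer would, in place of code of your own. Each camera call takes 0.05 s, during which the arm holds its last target.

TASK

Switch the charger off by pulling its lever fully towards the robot, then fill every empty pocket of the orange charging rack with a spare pack of the matching length, lying right down in its pocket, and once the rack is full push the lever fully away again to switch the charger on. Handle the packs gently, with a grip of no more than about 40 N, leave the packs that are already in the rack where they are and any surplus spares lying on the bench, and do not knock the roll of tape away.

Things in the scene. Friction and masses are not known exactly. Their poses are not given: they have to be found in the camera images.
- rack: fixed orange charging rack, 270 (x) x 230 (y) x 20 mm high, origin at the centre of its underside. Six open pockets, white floors 6 mm above the bench, walls ending 20 mm above it (a seated pack stands 30 mm proud). Row nearer the robot (rack x -56 mm): three long pockets, 138 x 50 mm; farther row (x +76 mm): three short ones, 98 x 50 mm; pitch 80 mm in y, pocket length along x
- pocket_long_1 (a point): centre of the floor of a long pocket (138 x 50 mm, long side along x, 14 mm deep), number 1 counted from the rack's +y side
- pocket_long_2 (a point): centre of the floor of a long pocket (138 x 50 mm, long side along x, 14 mm deep), number 2 counted from the rack's +y side
- pocket_long_3 (a point): centre of the floor of a long pocket (138 x 50 mm, long side along x, 14 mm deep), number 3 counted from the rack's +y side
- pocket_short_1 (a point): centre of the floor of a short pocket (98 x 50 mm, long side along x, 14 mm deep), number 1 counted from the rack's +y side
- pocket_short_2 (a point): centre of the floor of a short pocket (98 x 50 mm, long side along x, 14 mm deep), number 2 counted from the rack's +y side
- pocket_short_3 (a point): centre of the floor of a short pocket (98 x 50 mm, long side along x, 14 mm deep), number 3 counted from the rack's +y side
- spare_long_1: spare: black hard-case battery pack with a yellow label band, a bar of square section 44 x 44 mm and 130 mm long, about 0.34 kg; origin at its centre (22 mm above what it lies on), x axis along its length; the two ends and the four sides are alike; loose on the bench at the start
- spare_long_2: spare: black hard-case battery pack with a yellow label band, a bar of square section 44 x 44 mm and 130 mm long, about 0.34 kg; origin at its centre (22 mm above what it lies on), x axis along its length; the two ends and the four sides are alike; loose on the bench at the start
- spare_long_3: spare: black hard-case battery pack with a yellow label band, a bar of square section 44 x 44 mm and 130 mm long, about 0.34 kg; origin at its centre (22 mm above what it lies on), x axis along its length; the two ends and the four sides are alike; loose on the bench at the start
- spare_short_1: spare: black hard-case battery pack with a yellow label band, a bar of square section 44 x 44 mm and 90 mm long, about 0.24 kg; origin at its centre (22 mm above what it lies on), x axis along its length; the two ends and the four sides are alike; loose on the bench at the start
- spare_short_2: spare: black hard-case battery pack with a yellow label band, a bar of square section 44 x 44 mm and 90 mm long, about 0.24 kg; origin at its centre (22 mm above what it lies on), x axis along its length; the two ends and the four sides are alike; loose on the bench at the start
- spare_short_3: spare: black hard-case battery pack with a yellow label band, a bar of square section 44 x 44 mm and 90 mm long, about 0.24 kg; origin at its centre (22 mm above what it lies on), x axis along its length; the two ends and the four sides are alike; loose on the bench at the start
- fitted_long_1: pack already in the rack: black hard-case battery pack with a yellow label band, a bar of square section 44 x 44 mm and 130 mm long; origin at its centre (22 mm above what it lies on), x axis along its length; the two ends and the four sides are alike; if present it sits in pocket_long_1 from the start, otherwise it is absent (None) and that pocket is empty
- fitted_long_2: pack already in the rack: black hard-case battery pack with a yellow label band, a bar of square section 44 x 44 mm and 130 mm long; origin at its centre (22 mm above what it lies on), x axis along its length; the two ends and the four sides are alike; if present it sits in pocket_long_2 from the start, otherwise it is absent (None) and that pocket is empty
- fitted_long_3: pack already in the rack: black hard-case battery pack with a yellow label band, a bar of square section 44 x 44 mm and 130 mm long; origin at its centre (22 mm above what it lies on), x axis along its length; the two ends and the four sides are alike; if present it sits in pocket_long_3 from the start, otherwise it is absent (None) and that pocket is empty
- fitted_short_1: pack already in the rack: black hard-case battery pack with a yellow label band, a bar of square section 44 x 44 mm and 90 mm long; origin at its centre (22 mm above what it lies on), x axis along its length; the two ends and the four sides are alike; if present it sits in pocket_short_1 from the start, otherwise it is absent (None) and that pocket is empty
- fitted_short_2: pack already in the rack: black hard-case battery pack with a yellow label band, a bar of square section 44 x 44 mm and 90 mm long; origin at its centre (22 mm above what it lies on), x axis along its length; the two ends and the four sides are alike; if present it sits in pocket_short_2 from the start, otherwise it is absent (None) and that pocket is empty
- fitted_short_3: pack already in the rack: black hard-case battery pack with a yellow label band, a bar of square section 44 x 44 mm and 90 mm long; origin at its centre (22 mm above what it lies on), x axis along its length; the two ends and the four sides are alike; if present it sits in pocket_short_3 from the start, otherwise it is absent (None) and that pocket is empty
- charger: fixed grey charger box, 170 (x) x 75 (y) x 45 mm high, its mains lever on top; origin at the centre of its underside
- power (a joint): toggle lever on the charger: 10 mm steel rod with a red ball of 26 mm, hinge 67 mm above the bench over the charger's origin, 80 mm from hinge to ball centre; swings in the charger's x-z plane. 0 = off, leaning 0.5 rad from upright towards the robot (charger -x); 1.0 rad = on, leaning 0.5 rad away (+x). Stays where left; under 2 N at the ball moves it. It starts on
- power_tip (a point): centre of the lever's red ball, 26 mm in diameter, about 137 mm above the bench at either end of its swing, 147 mm when upright
- tape: roll of blue tape lying flat beside the spares, 68 mm across, 24 mm high; origin at the centre of its underside
Not all that is in view belongs to the job. What is shaped like the spare_long_2 but white is not meant. Leave any pink look-alike of the spare_long_3 alone.

How it is judged:
On the way, in this order (a step that is already met when the one before it is completed fails the run):
1. the charger is switched off: lever leaning towards the robot (value of joint power below 0.2 rad), for 0.2 s.
2. with the charger off, every pocket of the rack holds a pack of its own length (((horizontal distance between fitted_long_1 and pocket_long_1 below 0.012 m and z of fitted_long_1 in the frame of rack below 0.032 m and angle between the x axis of fitted_long_1 and the x axis of rack, either way round below 0.15 rad) or (horizontal distance between spare_long_1 and pocket_long_1 below 0.012 m and z of spare_long_1 in the frame of rack below 0.032 m and angle between the x axis of spare_long_1 and the x axis of rack, either way round below 0.15 rad) or (horizontal distance between spare_long_2 and pocket_long_1 below 0.012 m and z of spare_long_2 in the frame of rack below 0.032 m and angle between the x axis of spare_long_2 and the x axis of rack, either way round below 0.15 rad) or (horizontal distance between spare_long_3 and pocket_long_1 below 0.012 m and z of spare_long_3 in the frame of rack below 0.032 m and angle between the x axis of spare_long_3 and the x axis of rack, either way round below 0.15 rad)) and ((horizontal distance between fitted_long_2 and pocket_long_2 below 0.012 m and z of fitted_long_2 in the frame of rack below 0.032 m and angle between the x axis of fitted_long_2 and the x axis of rack, either way round below 0.15 rad) or (horizontal distance between spare_long_1 and pocket_long_2 below 0.012 m and z of spare_long_1 in the frame of rack below 0.032 m and angle between the x axis of spare_long_1 and the x axis of rack, either way round below 0.15 rad) or (horizontal distance between spare_long_2 and pocket_long_2 below 0.012 m and z of spare_long_2 in the frame of rack below 0.032 m and angle between the x axis of spare_long_2 and the x axis of rack, either way round below 0.15 rad) or (horizontal distance between spare_long_3 and pocket_long_2 below 0.012 m and z of spare_long_3 in the frame of rack below 0.032 m and angle between the x axis of spare_long_3 and the x axis of rack, either way round below 0.15 rad)) and ((horizontal distance between fitted_long_3 and pocket_long_3 below 0.012 m and z of fitted_long_3 in the frame of rack below 0.032 m and angle between the x axis of fitted_long_3 and the x axis of rack, either way round below 0.15 rad) or (horizontal distance between spare_long_1 and pocket_long_3 below 0.012 m and z of spare_long_1 in the frame of rack below 0.032 m and angle between the x axis of spare_long_1 and the x axis of rack, either way round below 0.15 rad) or (horizontal distance between spare_long_2 and pocket_long_3 below 0.012 m and z of spare_long_2 in the frame of rack below 0.032 m and angle between the x axis of spare_long_2 and the x axis of rack, either way round below 0.15 rad) or (horizontal distance between spare_long_3 and pocket_long_3 below 0.012 m and z of spare_long_3 in the frame of rack below 0.032 m and angle between the x axis of spare_long_3 and the x axis of rack, either way round below 0.15 rad)) and ((horizontal distance between fitted_short_1 and pocket_short_1 below 0.012 m and z of fitted_short_1 in the frame of rack below 0.032 m and angle between the x axis of fitted_short_1 and the x axis of rack, either way round below 0.15 rad) or (horizontal distance between spare_short_1 and pocket_short_1 below 0.012 m and z of spare_short_1 in the frame of rack below 0.032 m and angle between the x axis of spare_short_1 and the x axis of rack, either way round below 0.15 rad) or (horizontal distance between spare_short_2 and pocket_short_1 below 0.012 m and z of spare_short_2 in the frame of rack below 0.032 m and angle between the x axis of spare_short_2 and the x axis of rack, either way round below 0.15 rad) or (horizontal distance between spare_short_3 and pocket_short_1 below 0.012 m and z of spare_short_3 in the frame of rack below 0.032 m and angle between the x axis of spare_short_3 and the x axis of rack, either way round below 0.15 rad)) and ((horizontal distance between fitted_short_2 and pocket_short_2 below 0.012 m and z of fitted_short_2 in the frame of rack below 0.032 m and angle between the x axis of fitted_short_2 and the x axis of rack, either way round below 0.15 rad) or (horizontal distance between spare_short_1 and pocket_short_2 below 0.012 m and z of spare_short_1 in the frame of rack below 0.032 m and angle between the x axis of spare_short_1 and the x axis of rack, either way round below 0.15 rad) or (horizontal distance between spare_short_2 and pocket_short_2 below 0.012 m and z of spare_short_2 in the frame of rack below 0.032 m and angle between the x axis of spare_short_2 and the x axis of rack, either way round below 0.15 rad) or (horizontal distance between spare_short_3 and pocket_short_2 below 0.012 m and z of spare_short_3 in the frame of rack below 0.032 m and angle between the x axis of spare_short_3 and the x axis of rack, either way round below 0.15 rad)) and ((horizontal distance between fitted_short_3 and pocket_short_3 below 0.012 m and z of fitted_short_3 in the frame of rack below 0.032 m and angle between the x axis of fitted_short_3 and the x axis of rack, either way round below 0.15 rad) or (horizontal distance between spare_short_1 and pocket_short_3 below 0.012 m and z of spare_short_1 in the frame of rack below 0.032 m and angle between the x axis of spare_short_1 and the x axis of rack, either way round below 0.15 rad) or (horizontal distance between spare_short_2 and pocket_short_3 below 0.012 m and z of spare_short_2 in the frame of rack below 0.032 m and angle between the x axis of spare_short_2 and the x axis of rack, either way round below 0.15 rad) or (horizontal distance between spare_short_3 and pocket_short_3 below 0.012 m and z of spare_short_3 in the frame of rack below 0.032 m and angle between the x axis of spare_short_3 and the x axis of rack, either way round below 0.15 rad)) and value of joint power below 0.3 rad), for 0.3 s.
3. the charger is switched on again: lever leaning away from the robot (value of joint power above 0.8 rad), for 0.2 s.
At the end, for the whole second after the job is handed in: Every pocket holds a pack of its own length (centre within 12 mm of the pocket's in plan and under 32 mm above the bench, within 0.15 rad of in line); packs fitted at the start still in their own pockets; surplus spares flat on the bench (centre under 36 mm); all at rest; lever above 0.8 rad (((horizontal distance between fitted_long_1 and pocket_long_1 below 0.012 m and z of fitted_long_1 in the frame of rack below 0.032 m and angle between the x axis of fitted_long_1 and the x axis of rack, either way round below 0.15 rad) or (horizontal distance between spare_long_1 and pocket_long_1 below 0.012 m and z of spare_long_1 in the frame of rack below 0.032 m and angle between the x axis of spare_long_1 and the x axis of rack, either way round below 0.15 rad) or (horizontal distance between spare_long_2 and pocket_long_1 below 0.012 m and z of spare_long_2 in the frame of rack below 0.032 m and angle between the x axis of spare_long_2 and the x axis of rack, either way round below 0.15 rad) or (horizontal distance between spare_long_3 and pocket_long_1 below 0.012 m and z of spare_long_3 in the frame of rack below 0.032 m and angle between the x axis of spare_long_3 and the x axis of rack, either way round below 0.15 rad)) and ((horizontal distance between fitted_long_2 and pocket_long_2 below 0.012 m and z of fitted_long_2 in the frame of rack below 0.032 m and angle between the x axis of fitted_long_2 and the x axis of rack, either way round below 0.15 rad) or (horizontal distance between spare_long_1 and pocket_long_2 below 0.012 m and z of spare_long_1 in the frame of rack below 0.032 m and angle between the x axis of spare_long_1 and the x axis of rack, either way round below 0.15 rad) or (horizontal distance between spare_long_2 and pocket_long_2 below 0.012 m and z of spare_long_2 in the frame of rack below 0.032 m and angle between the x axis of spare_long_2 and the x axis of rack, either way round below 0.15 rad) or (horizontal distance between spare_long_3 and pocket_long_2 below 0.012 m and z of spare_long_3 in the frame of rack below 0.032 m and angle between the x axis of spare_long_3 and the x axis of rack, either way round below 0.15 rad)) and ((horizontal distance between fitted_long_3 and pocket_long_3 below 0.012 m and z of fitted_long_3 in the frame of rack below 0.032 m and angle between the x axis of fitted_long_3 and the x axis of rack, either way round below 0.15 rad) or (horizontal distance between spare_long_1 and pocket_long_3 below 0.012 m and z of spare_long_1 in the frame of rack below 0.032 m and angle between the x axis of spare_long_1 and the x axis of rack, either way round below 0.15 rad) or (horizontal distance between spare_long_2 and pocket_long_3 below 0.012 m and z of spare_long_2 in the frame of rack below 0.032 m and angle between the x axis of spare_long_2 and the x axis of rack, either way round below 0.15 rad) or (horizontal distance between spare_long_3 and pocket_long_3 below 0.012 m and z of spare_long_3 in the frame of rack below 0.032 m and angle between the x axis of spare_long_3 and the x axis of rack, either way round below 0.15 rad)) and ((horizontal distance between fitted_short_1 and pocket_short_1 below 0.012 m and z of fitted_short_1 in the frame of rack below 0.032 m and angle between the x axis of fitted_short_1 and the x axis of rack, either way round below 0.15 rad) or (horizontal distance between spare_short_1 and pocket_short_1 below 0.012 m and z of spare_short_1 in the frame of rack below 0.032 m and angle between the x axis of spare_short_1 and the x axis of rack, either way round below 0.15 rad) or (horizontal distance between spare_short_2 and pocket_short_1 below 0.012 m and z of spare_short_2 in the frame of rack below 0.032 m and angle between the x axis of spare_short_2 and the x axis of rack, either way round below 0.15 rad) or (horizontal distance between spare_short_3 and pocket_short_1 below 0.012 m and z of spare_short_3 in the frame of rack below 0.032 m and angle between the x axis of spare_short_3 and the x axis of rack, either way round below 0.15 rad)) and ((horizontal distance between fitted_short_2 and pocket_short_2 below 0.012 m and z of fitted_short_2 in the frame of rack below 0.032 m and angle between the x axis of fitted_short_2 and the x axis of rack, either way round below 0.15 rad) or (horizontal distance between spare_short_1 and pocket_short_2 below 0.012 m and z of spare_short_1 in the frame of rack below 0.032 m and angle between the x axis of spare_short_1 and the x axis of rack, either way round below 0.15 rad) or (horizontal distance between spare_short_2 and pocket_short_2 below 0.012 m and z of spare_short_2 in the frame of rack below 0.032 m and angle between the x axis of spare_short_2 and the x axis of rack, either way round below 0.15 rad) or (horizontal distance between spare_short_3 and pocket_short_2 below 0.012 m and z of spare_short_3 in the frame of rack below 0.032 m and angle between the x axis of spare_short_3 and the x axis of rack, either way round below 0.15 rad)) and ((horizontal distance between fitted_short_3 and pocket_short_3 below 0.012 m and z of fitted_short_3 in the frame of rack below 0.032 m and angle between the x axis of fitted_short_3 and the x axis of rack, either way round below 0.15 rad) or (horizontal distance between spare_short_1 and pocket_short_3 below 0.012 m and z of spare_short_1 in the frame of rack below 0.032 m and angle between the x axis of spare_short_1 and the x axis of rack, either way round below 0.15 rad) or (horizontal distance between spare_short_2 and pocket_short_3 below 0.012 m and z of spare_short_2 in the frame of rack below 0.032 m and angle between the x axis of spare_short_2 and the x axis of rack, either way round below 0.15 rad) or (horizontal distance between spare_short_3 and pocket_short_3 below 0.012 m and z of spare_short_3 in the frame of rack below 0.032 m and angle between the x axis of spare_short_3 and the x axis of rack, either way round below 0.15 rad)) and horizontal distance between fitted_long_1 and pocket_long_1 below 0.012 m and z of each of fitted_long_1, fitted_long_2, fitted_long_3, fitted_short_1, fitted_short_2, fitted_short_3 in the frame of rack below 0.032 m and angle between the x axis of each of fitted_long_1, fitted_long_2, fitted_long_3, fitted_short_1, fitted_short_2, fitted_short_3 and the x axis of rack, either way round below 0.15 rad and horizontal distance between fitted_long_2 and pocket_long_2 below 0.012 m and horizontal distance between fitted_long_3 and pocket_long_3 below 0.012 m and horizontal distance between fitted_short_1 and pocket_short_1 below 0.012 m and horizontal distance between fitted_short_2 and pocket_short_2 below 0.012 m and horizontal distance between fitted_short_3 and pocket_short_3 below 0.012 m and height (world z) of each of spare_long_1, spare_long_2, spare_long_3, spare_short_1, spare_short_2, spare_short_3 below 0.036 m and linear speed of each of spare_long_1, spare_long_2, spare_long_3, spare_short_1, spare_short_2, spare_short_3 below 0.02 m/s and value of joint power above 0.8 rad); the robot touches nothing.
It fails at once if the fingers bear on a pack with more than 100 N in all (50 N from each side) (contact force between the fingers and spare_long_1 above 100 N or contact force between the fingers and spare_long_2 above 100 N or contact force between the fingers and spare_long_3 above 100 N or contact force between the fingers and spare_short_1 above 100 N or contact force between the fingers and spare_short_2 above 100 N or contact force between the fingers and spare_short_3 above 100 N or contact force between the fingers and fitted_long_1 above 100 N or contact force between the fingers and fitted_long_2 above 100 N or contact force between the fingers and fitted_long_3 above 100 N or contact force between the fingers and fitted_short_1 above 100 N or contact force between the fingers and fitted_short_2 above 100 N or contact force between the fingers and fitted_short_3 above 100 N).
It fails at once if a pack that was already in the rack is lifted out (z of any of fitted_long_1, fitted_long_2, fitted_long_3, fitted_short_1, fitted_short_2, fitted_short_3 in the frame of rack above 0.055 m).
It fails at once if the roll of tape is knocked more than 70 mm away (distance of tape from where it was at the start of the episode above 0.07 m).
Of fitted_long_1, fitted_long_2, fitted_long_3, fitted_short_1, fitted_short_2, fitted_short_3 only 1 to 2 are there at a start; the rules pass over those that are not, and their reading is None.
At some moment in a run one of spare_long_1, spare_long_2, spare_long_3, spare_short_1, spare_short_2, spare_short_3 may be knocked a few centimetres aside while the robot is not near it.
Once in a run the grip may slacken for a moment while it holds something.
It also fails if it takes over 208 s, if anything falls off the work surface, if the arm or the gripper's body presses on something with over 40 N, if the wrist force passes 120 N, or if a joint passes its speed limit or range.

## Working session

There is one attempt and no reset: what is moved stays moved. The work goes in short steps, Python scripts to look and compute and a tool call to move; the robot and the scene stay as the last step left them, time stands still between calls to the robot, and variables do not carry over. Pictures are saved under pics/ and viewed, and the job is handed in when it is done.

Besides the shell and the picture viewer there is one more tool, called after "Request:" as name(argument=value, ...) on one line, values as JSON. drive_tool: Moves the arm, as the interface text tells. Its arguments: {"type":"object","properties":{"plan":{"type":"array","items":{"type":"object","properties":{"offset":{"type":"array","items":{"type":"number"}},"delta_rot":{"type":"array","items":{"type":"number"}},"jaw":{"type":"number"}}}},"squeeze":{"type":"number"}},"required":["plan"]}

```bash
ls; mkdir -p pics; python3 - <<'E'
from rig import *
import cv2,numpy as np
print(get_obs())
for n in ["scene","side","wrist"]:
    cv2.imwrite(f"pics/{n}0.png",cv2.cvtColor(camera(n),cv2.COLOR_RGB2BGR))
    c=calibration(n);print(n,{k:np.round(np.array(v),4).tolist() for k,v in c.items()})
E
```

```text
pics
{'time': 0.0, 'q': array([ 1.09249619e+00,  5.28470066e-01,  1.43390744e+00, -2.02665914e-05,
        1.18138876e+00, -1.78495075e-01]), 'joint_velocities': array([-0.00068   , -0.00050623, -0.0002016 , -0.00107582,  0.00153784,
       -0.00037584]), 'joint_torque': array([ 4.27174145e-04, -4.40038848e+01, -1.76591957e+01,  6.34618755e-02,
        5.82816044e-02, -1.77413253e-04]), 'position': array([0.18421416, 0.59646559, 0.22156761]), 'tool_rot': array([ 8.04774836e-01,  5.93579213e-01, -9.71140870e-04,  4.87970046e-04]), 'ft_force': array([-0.03713799, -1.09437473,  0.22800971]), 'moment': array([0.03327135, 0.03263472, 0.01809511]), 'grip_width': 0.08722788428125064}
scene {'K': [[392.1347, 0.0, 279.1184], [0.0, 392.1347, 203.1416], [0.0, 0.0, 1.0]], 'distortion': [0.0079, 0.0, 0.0, 0.0, 0.0], 'pose': [[-0.0413, 0.7526, -0.6572, 1.2271], [0.9991, 0.0288, -0.0299, 0.0544], [-0.0036, -0.6579, -0.7531, 0.9476], [0.0, 0.0, 0.0, 1.0]]}
side {'K': [[530.2524, 0.0, 281.7832], [0.0, 530.2524, 219.1338], [0.0, 0.0, 1.0]], 'distortion': [-0.1861, 0.0, 0.0, 0.0, 0.0], 'pose': [[0.7874, -0.3288, 0.5215, -0.3415], [-0.6165, -0.4241, 0.6634, -1.0329], [0.003, -0.8438, -0.5366, 0.9835], [0.0, 0.0, 0.0, 1.0]]}
wrist {'K': [[329.6998, 0.0, 279.804], [0.0, 329.6998, 211.1388], [0.0, 0.0, 1.0]], 'distortion': [-0.0267, 0.0, 0.0, 0.0, 0.0], 'tool_from_camera': [[1.0, -0.0009, -0.0004, 0.0], [0.0009, 0.97, 0.2431, -0.0654], [0.0001, -0.2431, 0.97, -0.1628], [0.0, 0.0, 0.0, 1.0]]}
```

View pics/scene0.png

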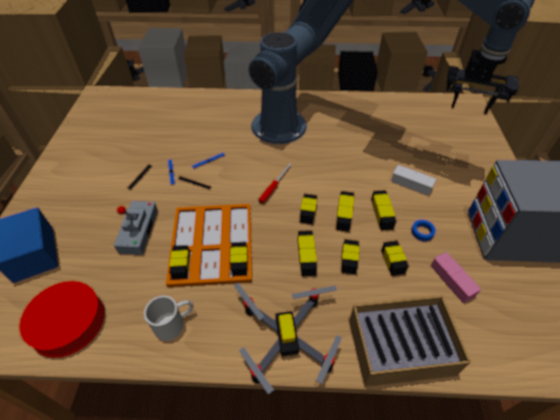

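View pics/side0.png

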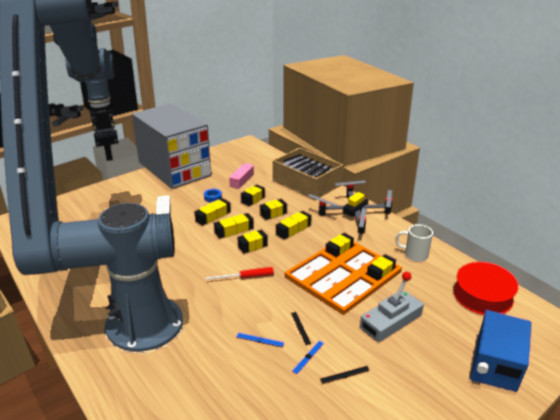

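View pics/wrist0.png

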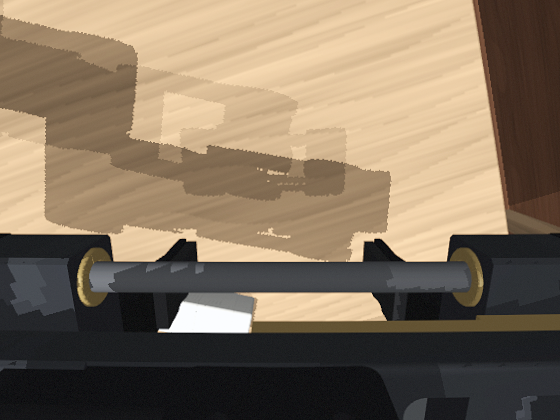

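The scene view shows the following.
- **Rack:** orange, around (211,245). Packs already sit at (180,262) and (238,258), which are short_3 and short_1. short_2 at (210,265) and the three long pockets are empty.
- **Spares:** (309,208), (346,210), (384,209), (307,252), (350,256) and (395,257).
- **Look-alikes:** the pack on the drone (287,332), the white block (413,180), the pink block (455,277) and the fitted packs.
- **Others:** lever ball (122,210), tape (423,230).

Next I measure coarsely from both fixed cameras.

```bash
cat > h.py <<'E'
from rig import *
import cv2,numpy as np
from scipy.spatial.transform import Rotation as R
def snap(n,name=None):
    o=get_obs();im=camera(n);c=calibration(n)
    if n=="wrist":
        T=np.eye(4);T[:3,:3]=R.from_quat(o["tool_rot"]).as_matrix();T[:3,3]=o["position"]
        P=T@np.array(c["tool_from_camera"])
    else: P=np.array(c["pose"])
    if name: cv2.imwrite(f"pics/{name}.png",cv2.cvtColor(im,cv2.COLOR_RGB2BGR))
    return dict(im=im,K=np.array(c["K"]),D=np.array(c["distortion"]),P=P)
def rays(s,uv):
    uv=np.asarray(uv,float).reshape(-1,1,2)
    n=cv2.undistortPoints(uv,s["K"],s["D"])[:,0]
    d=np.c_[n,np.ones(len(n))]@s["P"][:3,:3].T
    return s["P"][:3,3],d/np.linalg.norm(d,axis=1)[:,None]
def plane(s,uv,z):
    o,d=rays(s,uv);return o+d*((z-o[2])/d[:,2])[:,None]
def tri(s1,u1,s2,u2):
    A=np.zeros((3,3));b=np.zeros(3);L=[]
    for s,u in((s1,u1),(s2,u2)):
        o,d=rays(s,u);M=np.eye(3)-np.outer(d[0],d[0]);A+=M;b+=M@o;L.append((o,M))
    p=np.linalg.solve(A,b);return p,max(np.linalg.norm(M@(p-o)) for o,M in L)
def hsv(s): return cv2.cvtColor(s["im"],cv2.COLOR_RGB2HSV)
def blobs(m,amin=30):
    n,l,st,c=cv2.connectedComponentsWithStats(m.astype(np.uint8))
    return [(c[i],st[i,4],l==i) for i in range(1,n) if st[i,4]>=amin]
def yellow(s):
    h=hsv(s);return (h[...,0]>22)&(h[...,0]<36)&(h[...,1]>170)&(h[...,2]>120)
def red(s):
    h=hsv(s);return ((h[...,0]<5)|(h[...,0]>174))&(h[...,1]>180)&(h[...,2]>90)
def orange(s):
    h=hsv(s);return (h[...,0]>4)&(h[...,0]<17)&(h[...,1]>200)&(h[...,2]>110)
E
python3 - <<'E'
from h import *
s=snap("scene");d=snap("side")
for n,f in(("yel",yellow),("red",red),("ora",orange)):
  for c,a,m in blobs(f(s),25):
    print(n,"scene",c.round(1),a,plane(s,[c],.044)[0].round(3), plane(s,[c],.137)[0].round(3))
  for c,a,m in blobs(f(d),25):
    print(n,"side",c.round(1),a,plane(d,[c],.044)[0].round(3), plane(d,[c],.137)[0].round(3))
E
```

```text
yel scene [345.3 206.1] 334 [0.443 0.22  0.044] [0.524 0.203 0.137]
yel scene [384.1 205. ] 329 [0.434 0.338 0.044] [0.516 0.309 0.137]
yel scene [308.4 203.9] 180 [0.438 0.108 0.044] [0.519 0.103 0.137]
yel scene [306.8 248.6] 436 [0.603 0.102 0.044] [0.667 0.098 0.137]
yel scene [350.5 251.8] 239 [0.609 0.223 0.044] [0.673 0.205 0.137]
yel scene [395.5 253.2] 237 [0.609 0.346 0.044] [0.673 0.316 0.137]
yel scene [238.1 254.1] 247 [ 0.629 -0.086  0.044] [ 0.69  -0.072  0.137]
yel scene [178.3 257.7] 245 [ 0.647 -0.248  0.044] [ 0.706 -0.217  0.137]
yel scene [286.5 326.5] 322 [0.83  0.053 0.044] [0.871 0.053 0.137]
yel side [172.2 144.7] 82 [0.567 0.887 0.044] [0.477 0.697 0.137]
yel side [184.6 158.4] 71 [0.543 0.732 0.044] [0.455 0.558 0.137]
yel side [196.1 171.4] 66 [0.522 0.603 0.044] [0.436 0.441 0.137]
yel side [254.5 192.5] 159 [0.604 0.329 0.044] [0.51  0.194 0.137]
yel side [356.1 198. ] 150 [0.865 0.077 0.044] [ 0.746 -0.033  0.137]
yel side [214.1 209.8] 363 [0.426 0.316 0.044] [0.35  0.183 0.137]
yel side [274.7 207.5] 209 [0.598 0.202 0.044] [0.505 0.08  0.137]
yel sid
[... 433 characters left out ...]
1.  209.5] 32 [ 0.482 -0.457  0.044] [ 0.559 -0.405  0.137]
red scene [ 58.8 316.4] 4031 [ 0.826 -0.504  0.044] [ 0.867 -0.447  0.137]
red side [203.4 135.4] 56 [0.724 0.887 0.044] [0.618 0.697 0.137]
red side [173.9 161.9] 64 [0.493 0.731 0.044] [0.41  0.557 0.137]
red side [186.3 174.8] 56 [0.477 0.602 0.044] [0.396 0.44  0.137]
red side [485.1 287.3] 2562 [ 0.804 -0.507  0.044] [ 0.691 -0.559  0.137]
red side [256.8 272.3] 216 [ 0.34  -0.051  0.044] [ 0.273 -0.148  0.137]
red side [406.2 275.7] 49 [ 0.667 -0.327  0.044] [ 0.567 -0.397  0.137]
ora scene [210.9 246.5] 2164 [ 0.606 -0.165  0.044] [ 0.67  -0.142  0.137]
ora side [341.4 276.6] 2108 [ 0.518 -0.214  0.044] [ 0.433 -0.295  0.137]
```

```bash
cat >> h.py <<'E'
def go(x,y,z,yawdeg):
    """offset cm / delta_rot deg to reach TCP pos with jaw (tool x) at world yaw, tool down"""
    o=get_obs();Rc=R.from_quat(o["tool_rot"])
    a=np.radians(yawdeg);X=np.array([np.cos(a),np.sin(a),0]);Z=np.array([0,0,-1.]);Y=np.cross(Z,X)
    best=None
    for sgn in(1,-1):
        Rt=R.from_matrix(np.c_[sgn*X,sgn*Y,Z]);rv=(Rc.inv()*Rt).as_rotvec(degrees=True)
        if best is None or np.linalg.norm(rv)<np.linalg.norm(best): best=rv
    off=Rc.inv().apply(np.array([x,y,z])-o["position"])*100
    print("go",np.round([x,y,z,yawdeg],4),"offset",off.round(2),"rot",best.round(2),"calls>=",round(max(np.linalg.norm(off)/33,np.linalg.norm(best)/57),2))
def st():
    o=get_obs();Rc=R.from_quat(o["tool_rot"]).as_matrix()
    print("t",round(o["time"],2),"pos",o["position"].round(4),"yaw",np.degrees(np.arctan2(Rc[1,0],Rc[0,0])).round(2),"F",o["ft_force"].round(1),"w",round(o["grip_width"],4),"q",o["q"].round(2))
E
python3 -c "
from h import *
go(.62,.22,.35,90)"
```

```text
go [ 0.62  0.22  0.35 90.  ] offset [-23.15  52.74 -12.78] rot [ -0.02   0.05 -17.18] calls>= 1.79
```

Request:
drive_tool(plan=[{"offset": [-23.2,52.7,-12.8],"delta_rot": [0,0,-17.2],"jaw": 8.7},{"offset": [-23.2,52.7,-12.8],"delta_rot": [0,0,-17.2],"jaw": 8.7},{"offset": [-23.2,52.7,-12.8],"delta_rot": [0,0,-17.2],"jaw": 8.7},{"offset": [-23.2,52.7,-12.8],"delta_rot": [0,0,-17.2],"jaw": 8.7},{"offset": [-23.2,52.7,-12.8],"delta_rot": [0,0,-17.2],"jaw": 8.7},{"offset": [-23.2,52.7,-12.8],"delta_rot": [0,0,-17.2],"jaw": 8.7},{"offset": [-23.2,52.7,-12.8],"delta_rot": [0,0,-17.2],"jaw": 8.7},{"offset": [-23.2,52.7,-12.8],"delta_rot": [0,0,-17.2],"jaw": 8.7}], squeeze=30)

```text
time: 0.92
position: [0.4288, 0.3847, 0.2946]
tool_rot: [0.707, 0.707, 0.0, -0.0]
ft_force: [1.1, -0.1, -0.1]
grip_width: 0.0871
```

```bash
python3 -c "
from h import *
st();go(.62,.22,.35,90)"
```

```text
t 0.92 pos [0.4288 0.3847 0.2946] yaw 90.03 F [ 1.1 -0.1 -0.1] w 0.0871 q [ 0.54  0.39  1.47  0.    1.29 -1.03]
go [ 0.62  0.22  0.35 90.  ] offset [-16.48  19.11  -5.54] rot [-0.   -0.    0.03] calls>= 0.78
```

Request:
drive_tool(plan=[{"offset": [-16.4,19.0,-5.5],"delta_rot": [0,0,0],"jaw": 8.7},{"offset": [-16.4,19.0,-5.5],"delta_rot": [0,0,0],"jaw": 8.7},{"offset": [-16.4,19.0,-5.5],"delta_rot": [0,0,0],"jaw": 8.7},{"offset": [-16.4,19.0,-5.5],"delta_rot": [0,0,0],"jaw": 8.7},{"offset": [-16.4,19.0,-5.5],"delta_rot": [0,0,0],"jaw": 8.7},{"offset": [-16.4,19.0,-5.5],"delta_rot": [0,0,0],"jaw": 8.7},{"offset": [-16.4,19.0,-5.5],"delta_rot": [0,0,0],"jaw": 8.7},{"offset": [-16.4,19.0,-5.5],"delta_rot": [0,0,0],"jaw": 8.7}])

```text
time: 1.58
position: [0.6202, 0.2198, 0.3491]
tool_rot: [0.709, 0.706, 0.0, 0.001]
ft_force: [-0.7, 0.1, -0.3]
grip_width: 0.087
```

```bash
python3 -c "
from h import *
st();s=snap('wrist','w1');go(.64,-.24,.35,96.8)
import pickle;pickle.dump(s,open('w1.pkl','wb'))"
```

```text
t 1.58 pos [0.6202 0.2198 0.3491] yaw 89.77 F [-0.7  0.1 -0.3] w 0.087 q [ 0.17  0.47  1.18 -0.    1.49 -1.4 ]
go [ 0.64 -0.24  0.35 96.8 ] offset [-46.15   2.27  -0.17] rot [-0.06 -0.03 -6.91] calls>= 1.4
```

View pics/w1.png

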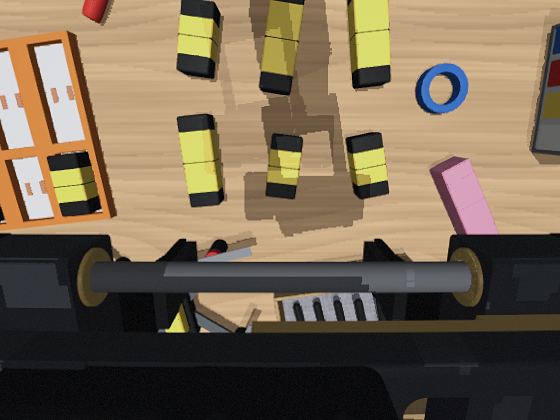

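The wrist view shows three spares in the farther row: long at (200,160), short at (285,165) and short at (368,165). In the nearer row they are at (198,37), (282,45) and (370,42), cut off at the top. Now I look over the rack and charger.

Request:
drive_tool(plan=[{"offset": [-46.2,2.3,0],"delta_rot": [0,0,-6.9],"jaw": 8.7},{"offset": [-46.2,2.3,0],"delta_rot": [0,0,-6.9],"jaw": 8.7},{"offset": [-46.2,2.3,0],"delta_rot": [0,0,-6.9],"jaw": 8.7},{"offset": [-46.2,2.3,0],"delta_rot": [0,0,-6.9],"jaw": 8.7},{"offset": [-46.2,2.3,0],"delta_rot": [0,0,-6.9],"jaw": 8.7},{"offset": [-46.2,2.3,0],"delta_rot": [0,0,-6.9],"jaw": 8.7},{"offset": [-46.2,2.3,0],"delta_rot": [0,0,-6.9],"jaw": 8.7},{"offset": [-46.2,2.3,0],"delta_rot": [0,0,-6.9],"jaw": 8.7}])

```text
time: 2.3
position: [0.6332, -0.1091, 0.3487]
tool_rot: [0.662, 0.749, 0.0, -0.001]
ft_force: [1.1, 0.0, 0.2]
grip_width: 0.0871
```

```bash
python3 -c "
from h import *
st();go(.64,-.24,.35,96.8)"
```

```text
t 2.3 pos [ 0.6332 -0.1091  0.3487] yaw 97.09 F [1.1 0.  0.2] w 0.0871 q [-0.34  0.45  1.22  0.    1.48 -2.04]
go [ 0.64 -0.24  0.35 96.8 ] offset [-13.07  -0.94  -0.15] rot [-0.08 -0.1   0.29] calls>= 0.4
```

Request:
drive_tool(plan=[{"offset": [-13,-1,0],"delta_rot": [0,0,0],"jaw": 8.7},{"offset": [-13,-1,0],"delta_rot": [0,0,0],"jaw": 8.7},{"offset": [-13,-1,0],"delta_rot": [0,0,0],"jaw": 8.7},{"offset": [-13,-1,0],"delta_rot": [0,0,0],"jaw": 8.7},{"offset": [-13,-1,0],"delta_rot": [0,0,0],"jaw": 8.7},{"offset": [-13,-1,0],"delta_rot": [0,0,0],"jaw": 8.7},{"offset": [-13,-1,0],"delta_rot": [0,0,0],"jaw": 8.7},{"offset": [-13,-1,0],"delta_rot": [0,0,0],"jaw": 8.7}])

```text
time: 2.97
position: [0.6403, -0.2375, 0.3493]
tool_rot: [0.662, 0.75, 0.0, -0.0]
ft_force: [-0.7, 0.1, 0.6]
grip_width: 0.0868
```

```bash
python3 -c "
from h import *
st();s=snap('wrist','w2')
import pickle;pickle.dump(s,open('w2.pkl','wb'))"
```

```text
t 2.97 pos [ 0.6403 -0.2375  0.3493] yaw 97.1 F [-0.7  0.1  0.6] w 0.0868 q [-0.52  0.51  1.11  0.    1.53 -2.21]
```

View pics/w2.png

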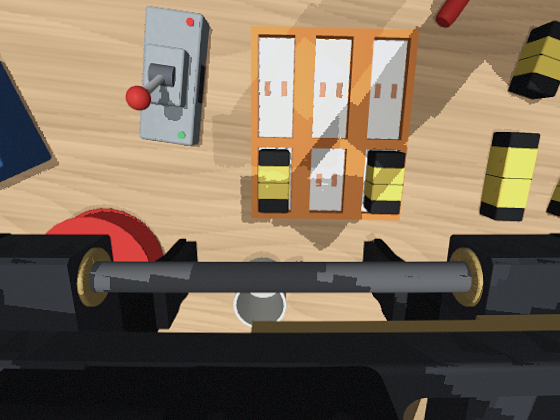

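```bash
cat > rack.py <<'E'
from h import *
import pickle
s=pickle.load(open('w2.pkl','rb'))
h=hsv(s);w=(h[...,1]<60)&(h[...,2]>70)
w[:22]=0;w[225:]=0;w[:,:250]=0;w[:,420:]=0
w=cv2.morphologyEx(w.astype(np.uint8),cv2.MORPH_CLOSE,np.ones((9,9)))
w=cv2.morphologyEx(w,cv2.MORPH_OPEN,np.ones((5,5)))
C=s["P"][:3,3];print("cam",C.round(3))
B=blobs(w,300)
def meas(m,yaw):
    v,u=np.nonzero(m);uv=np.c_[u,v].astype(float)
    c,sn=np.cos(yaw),np.sin(yaw);Rm=np.array([[c,sn],[-sn,c]])
    cl=Rm@C[:2];E={}
    for z in(.006,.020): E[z]=plane(s,uv,z)[:,:2]@Rm.T
    out=[]
    for k in(0,1):
        pr=lambda z,q: np.percentile(E[z][:,k],q)
        lo=pr(.020,1) if pr(.006,1)>cl[k] else pr(.006,1)   # wall between camera and floor
        hi=pr(.020,99) if pr(.006,99)<cl[k] else pr(.006,99)
        out.append((lo,hi))
    cen=np.array([sum(o)/2 for o in out]);return Rm.T@cen,[round((o[1]-o[0])*1000,1) for o in out]
yaw=0.118
for it in range(2):
    P=[]
    for c,a,m in B:
        p,d=meas(m,yaw);P.append((p,d,c));
        if it: print(c.round(),a,p.round(4),d)
    L=[q for q in P if q[1][0]>115 and 110<q[2][1] or q[1][0]>115]
    L=sorted(L,key=lambda q:-q[0][1])
    if len(L)==3:
        v=L[0][0]-L[2][0];yaw=np.arctan2(-v[0],v[1]);print("yaw",yaw)
cv2.imwrite("pics/mask2.png",w*255)
# fitted yellow triangulation
d=pickle.load(open('w1.pkl','rb'))
E
python3 rack.py
```

```text
cam [ 0.575 -0.246  0.512]
yaw 0.10592758596288743
[276.  86.] 3423 [ 0.5193 -0.2582] [np.float64(133.6), np.float64(49.1)]
[331.  87.] 3391 [ 0.511  -0.1797] [np.float64(133.6), np.float64(50.3)]
[386.  89.] 3238 [ 0.5023 -0.0998] [np.float64(133.8), np.float64(50.8)]
[326. 179.] 2019 [ 0.6429 -0.1655] [np.float64(95.4), np.float64(51.0)]
yaw 0.10685418092329108
```

View pics/mask2.png

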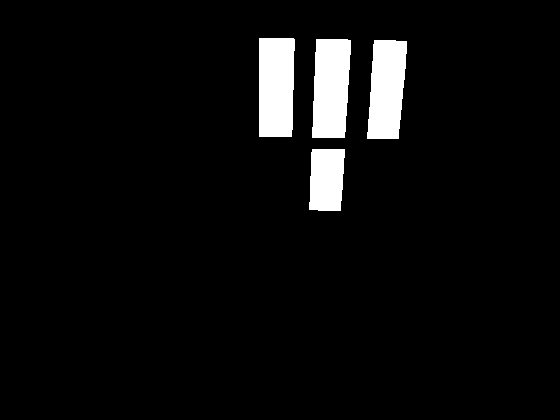

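```bash
cat > m2.py <<'E'
from h import *
import pickle
w1=pickle.load(open('w1.pkl','rb'));w2=pickle.load(open('w2.pkl','rb'))
sc=snap('scene');sd=snap('side')
pickle.dump(sc,open('sc.pkl','wb'));pickle.dump(sd,open('sd.pkl','wb'))
def rb(s,near):
    return min(blobs(red(s),15),key=lambda b:np.linalg.norm(b[0]-near))[0]
a,b,c=rb(w2,(138,98)),rb(sc,(121,209)),rb(sd,(406,275))
print(a,b,c)
print("ball",tri(w2,a,sc,b),tri(w2,a,sd,c),tri(sc,b,sd,c))
cor=[(148,8),(208,16),(194,145),(141,136)]
print(plane(w2,cor,.045).round(4))
# floors: white in scene vs wrist
h=hsv(sc);w=((h[...,1]<60)&(h[...,2]>70)).astype(np.uint8);w[:200]=0;w[290:]=0;w[:,:168]=0;w[:,255:]=0
for c,a,m in blobs(w,60): print("scene floor",c.round(1),a,plane(sc,[c],.006)[0].round(4))
E
python3 m2.py
```

```text
[137.90909091  97.56818182] [120.91891892 209.54054054] [405.86538462 275.51923077]
ball (array([ 0.56139974, -0.40250893,  0.13967268]), np.float64(0.0007028595284329956)) (array([ 0.56120778, -0.40031361,  0.14261322]), np.float64(0.00027881660461155373)) (array([ 0.56240397, -0.40085244,  0.14197933]), np.float64(0.0013923566770413858))
[[ 0.4459 -0.4317  0.045 ]
 [ 0.4465 -0.3544  0.045 ]
 [ 0.6118 -0.3616  0.045 ]
 [ 0.6083 -0.4358  0.045 ]]
scene floor [238.5 225. ] 509 [ 0.4984 -0.1028  0.006 ]
scene floor [185.1 228.4] 537 [ 0.5175 -0.2623  0.006 ]
scene floor [211.8 227. ] 544 [ 0.509  -0.1827  0.006 ]
scene floor [210.  264.1] 461 [ 0.6398 -0.1674  0.006 ]
```

```bash
python3 -c "
from h import *
go(.61,-.40,.20,88)"
```

```text
go [ 0.61 -0.4   0.2  88.  ] offset [-15.64  -5.    14.95] rot [ 0.01 -0.    9.05] calls>= 0.67
```

Request:
drive_tool(plan=[{"offset": [-15.6,-5,15],"delta_rot": [0,0,9],"jaw": 0},{"offset": [-15.6,-5,15],"delta_rot": [0,0,9],"jaw": 0},{"offset": [-15.6,-5,15],"delta_rot": [0,0,9],"jaw": 0},{"offset": [-15.6,-5,15],"delta_rot": [0,0,9],"jaw": 0},{"offset": [-15.6,-5,15],"delta_rot": [0,0,9],"jaw": 0},{"offset": [-15.6,-5,15],"delta_rot": [0,0,9],"jaw": 0},{"offset": [-15.6,-5,15],"delta_rot": [0,0,9],"jaw": 0},{"offset": [-15.6,-5,15],"delta_rot": [0,0,9],"jaw": 0}])

```text
time: 3.78
position: [0.6095, -0.4007, 0.1989]
tool_rot: [0.72, 0.694, 0.0, -0.001]
ft_force: [-0.2, 0.3, 0.2]
grip_width: 0.0417
```

```bash
python3 -c "
from h import *
st();go(.612,-.40,.125,88);go(.515,-.40,.125,88)"
```

```text
t 3.78 pos [ 0.6095 -0.4007  0.1989] yaw 87.89 F [-0.2  0.3  0.2] w 0.0417 q [-0.73  0.7   1.16  0.    1.29 -2.27]
go [ 0.612 -0.4    0.125 88.   ] offset [0.07 0.25 7.39] rot [-0.02 -0.09 -0.11] calls>= 0.22
go [ 0.515 -0.4    0.125 88.   ] offset [-0.29 -9.44  7.4 ] rot [-0.02 -0.09 -0.11] calls>= 0.36
```

Request:
drive_tool(plan=[{"offset": [0,0.3,2],"delta_rot": [0,0,0],"jaw": 0},{"offset": [0,0.3,4],"delta_rot": [0,0,0],"jaw": 0},{"offset": [0,0.3,7.4],"delta_rot": [0,0,0],"jaw": 0},{"offset": [0,0.3,7.4],"delta_rot": [0,0,0],"jaw": 0},{"offset": [0,0.3,7.4],"delta_rot": [0,0,0],"jaw": 0},{"offset": [0,0.3,7.4],"delta_rot": [0,0,0],"jaw": 0},{"offset": [0,0.3,7.4],"delta_rot": [0,0,0],"jaw": 0},{"offset": [0,0.3,7.4],"delta_rot": [0,0,0],"jaw": 0}])

```text
time: 4.45
position: [0.6139, -0.4021, 0.1282]
tool_rot: [0.72, 0.694, 0.0, 0.002]
ft_force: [0.5, -0.6, -0.6]
grip_width: 0.0009
```

Request:
drive_tool(plan=[{"offset": [0,-1.5,0],"delta_rot": [0,0,0],"jaw": 0},{"offset": [0,-3,0],"delta_rot": [0,0,0],"jaw": 0},{"offset": [0,-4.5,0],"delta_rot": [0,0,0],"jaw": 0},{"offset": [0,-6,0],"delta_rot": [0,0,0],"jaw": 0},{"offset": [0,-7.5,0],"delta_rot": [0,0,0],"jaw": 0},{"offset": [0,-8.8,0],"delta_rot": [0,0,0],"jaw": 0},{"offset": [0,-9.6,0],"delta_rot": [0,0,0],"jaw": 0},{"offset": [0,-9.6,0],"delta_rot": [0,0,0],"jaw": 0}])

```text
time: 5.12
position: [0.5154, -0.3984, 0.1264]
tool_rot: [0.72, 0.694, -0.0, 0.0]
ft_force: [0.8, -0.3, -0.5]
grip_width: 0.0006
```

```bash
python3 -c "
from h import *
st();s=snap('scene','s2');snap('wrist','w3');d=snap('side')
rb=lambda s,n:min(blobs(red(s),10),key=lambda b:np.linalg.norm(b[0]-n))[:2]
print(rb(s,(121,200)),rb(d,(390,280)))
print(tri(s,rb(s,(121,200))[0],d,rb(d,(390,280))[0]))"
```

```text
t 5.12 pos [ 0.5154 -0.3984  0.1264] yaw 87.85 F [ 0.8 -0.3 -0.5] w 0.0006 q [-0.83  0.67  1.45 -0.    1.02 -2.36]
(array([ 59.07177854, 316.80524253]), np.int32(4082)) (array([388.03333333, 286.63333333]), np.int32(60))
(array([ 0.72831802, -0.40005188,  0.02316962]), np.float64(0.1440657718882424))
```

View pics/w3.png

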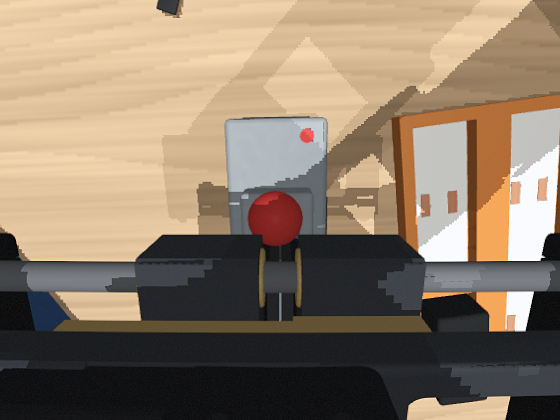

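```bash
python3 -c "
from h import *
w=snap('wrist');d=snap('side')
rb=lambda s,n:min(blobs(red(s),10),key=lambda b:np.linalg.norm(b[0]-n))[:2]
a,b=rb(w,(275,218)),rb(d,(388,286));print(a,b)
print(tri(w,a[0],d,b[0])); print(plane(w,[a[0]],.14))"
```

```text
(array([274.90675676, 216.51081081]), np.int32(2220)) (array([387.95      , 286.53333333]), np.int32(60))
(array([ 0.49155997, -0.40032182,  0.14204166]), np.float64(0.0008169114300680014))
[[ 0.49147698 -0.39982697  0.14      ]]
```

Request:
drive_tool(plan=[{"offset": [0,-0.3,0],"delta_rot": [0,0,0],"jaw": 0},{"offset": [0,-0.5,0],"delta_rot": [0,0,0],"jaw": 0},{"offset": [0,-0.6,0],"delta_rot": [0,0,0],"jaw": 0},{"offset": [0,-0.6,0],"delta_rot": [0,0,0],"jaw": 0},{"offset": [0,-0.6,0],"delta_rot": [0,0,0],"jaw": 0},{"offset": [0,2,0],"delta_rot": [0,0,0],"jaw": 0},{"offset": [0,3,-4],"delta_rot": [0,0,0],"jaw": 0},{"offset": [0,3,-8],"delta_rot": [0,0,0],"jaw": 0}])

```text
time: 6.03
position: [0.5464, -0.3972, 0.2012]
tool_rot: [0.719, 0.695, 0.0, -0.005]
ft_force: [1.2, -1.4, 0.9]
grip_width: 0.0002
```

```bash
python3 -c "
from h import *
st();d=snap('side')
rb=lambda s,n:min(blobs(red(s),10),key=lambda b:np.linalg.norm(b[0]-n))[:2]
b=rb(d,(388,286));print(b,plane(d,[b[0]],.14));go(.56,-.2,.33,90);go(.56,.22,.35,90)"
```

```text
t 6.03 pos [ 0.5464 -0.3972  0.2012] yaw 88.0 F [ 1.2 -1.4  0.9] w 0.0002 q [-0.79  0.62  1.31  0.    1.22 -2.33]
(array([386.72413793, 287.77586207]), np.int32(58)) [[ 0.48832682 -0.40057889  0.14      ]]
go [ 0.56 -0.2   0.33 90.  ] offset [ 20.1    0.38 -11.81] rot [ 0.43  0.47 -1.99] calls>= 0.71
go [ 0.56  0.22  0.35 90.  ] offset [ 62.05  -1.06 -14.17] rot [ 0.43  0.47 -1.99] calls>= 1.93
```

Request:
drive_tool(plan=[{"offset": [62,-1,-14.2],"delta_rot": [0,0,-2],"jaw": 8.0},{"offset": [62,-1,-14.2],"delta_rot": [0,0,-2],"jaw": 8.0},{"offset": [62,-1,-14.2],"delta_rot": [0,0,-2],"jaw": 8.0},{"offset": [62,-1,-14.2],"delta_rot": [0,0,-2],"jaw": 8.0},{"offset": [62,-1,-14.2],"delta_rot": [0,0,-2],"jaw": 8.0},{"offset": [62,-1,-14.2],"delta_rot": [0,0,-2],"jaw": 8.0},{"offset": [62,-1,-14.2],"delta_rot": [0,0,-2],"jaw": 8.0},{"offset": [62,-1,-14.2],"delta_rot": [0,0,-2],"jaw": 8.0}])

```text
time: 6.75
position: [0.552, -0.0724, 0.28]
tool_rot: [0.708, 0.707, -0.0, -0.0]
ft_force: [0.3, -1.0, 0.5]
grip_width: 0.0461
```

```bash
python3 -c "
from h import *
st();go(.56,.22,.35,90)"
```

```text
t 6.75 pos [ 0.552  -0.0724  0.28  ] yaw 89.91 F [ 0.3 -1.   0.5] w 0.0461 q [-0.33  0.37  1.53 -0.    1.24 -1.9 ]
go [ 0.56  0.22  0.35 90.  ] offset [29.24  0.74 -7.01] rot [-0.04  0.02 -0.09] calls>= 0.91
```

Request:
drive_tool(plan=[{"offset": [29.2,0.7,-7],"delta_rot": [0,0,0],"jaw": 8.0},{"offset": [29.2,0.7,-7],"delta_rot": [0,0,0],"jaw": 8.0},{"offset": [29.2,0.7,-7],"delta_rot": [0,0,0],"jaw": 8.0},{"offset": [29.2,0.7,-7],"delta_rot": [0,0,0],"jaw": 8.0},{"offset": [29.2,0.7,-7],"delta_rot": [0,0,0],"jaw": 8.0},{"offset": [29.2,0.7,-7],"delta_rot": [0,0,0],"jaw": 8.0},{"offset": [29.2,0.7,-7],"delta_rot": [0,0,0],"jaw": 8.0},{"offset": [29.2,0.7,-7],"delta_rot": [0,0,0],"jaw": 8.0}])

```text
time: 7.42
position: [0.56, 0.2236, 0.3514]
tool_rot: [0.706, 0.709, 0.002, -0.0]
ft_force: [-0.7, 0.8, 0.8]
grip_width: 0.0793
```

```bash
python3 -c "
from h import *
st();s=snap('wrist','w4')
import pickle;pickle.dump(s,open('w4.pkl','wb'))"
```

```text
t 7.42 pos [0.56   0.2236 0.3514] yaw 90.24 F [-0.7  0.8  0.8] w 0.0793 q [ 0.19  0.38  1.32  0.    1.44 -1.38]
```

View pics/w4.png

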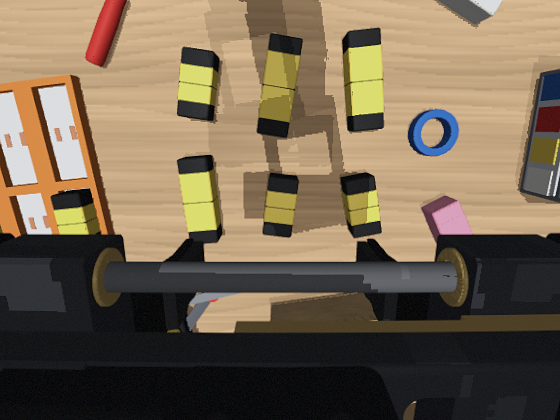

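```bash
cat >> h.py <<'E'
def packs(s,z=.044,vmin=0,amin=150):
    m=yellow2(s).astype(np.uint8)
    m=cv2.morphologyEx(m,cv2.MORPH_CLOSE,np.ones((5,5)));m=cv2.morphologyEx(m,cv2.MORPH_OPEN,np.ones((3,3)))
    C=s["P"][:2,3];out=[]
    for c,a,b in blobs(m,amin):
        if c[1]>240: continue
        v,u=np.nonzero(b);A=plane(s,np.c_[u,v].astype(float),z)[:,:2]
        (cx,cy),(w,h),ang=cv2.minAreaRect(A.astype(np.float32)*1000)
        ax=np.radians(ang)
        # axis = one nearer world x
        yaw=ax if abs(np.cos(ax))>.7 else ax-np.pi/2
        yaw=(yaw+np.pi/2)%np.pi-np.pi/2
        for _ in range(4):
            l=np.array([np.cos(yaw),np.sin(yaw)]);n=np.array([-l[1],l[0]])
            t=A@l;q=A@n;far=1 if q.mean()>C@n else -1
            lo,hi=np.percentile(t,[12,88]);bins=np.linspace(lo,hi,12);T=[];Q=[]
            for i in range(11):
                k=(t>=bins[i])&(t<bins[i+1])
                if k.sum()>3: T.append((bins[i]+bins[i+1])/2);Q.append(far*np.percentile(far*q[k],97))
            p=np.polyfit(T,Q,1);yaw+=np.arctan(p[0])
        l=np.array([np.cos(yaw),np.sin(yaw)]);n=np.array([-l[1],l[0]]);t=A@l;q=A@n
        k=np.abs(np.array(t)-np.median(t))<.02
        edge=far*np.percentile(far*q[k],98);qc=edge-far*.022
        k=np.abs(q-qc)<.014;e=np.percentile(t[k],[1.5,98.5])
        ctr=l*e.mean()+n*qc
        out.append((ctr,np.degrees(yaw),(e[1]-e[0])*1000,c,np.ptp(q)*1000))
    return out
def yellow2(s):
    h=hsv(s);return (h[...,0]>20)&(h[...,0]<38)&(h[...,1]>120)&(h[...,2]>90)
E
python3 - <<'E'
from h import *
import pickle
for n in('w1','w4'):
    s=pickle.load(open(n+'.pkl','rb'));print(n,s["P"][:3,3].round(3))
    for r in packs(s): print(r[0].round(4),round(r[1],2),"len",r[2].round(1),r[3].round(),"w",r[4].round(1))
s=pickle.load(open('w2.pkl','rb'))
for r in packs(s,.050): print(r[0].round(4),round(r[1],2),"len",r[2].round(1),r[3].round(),"w",r[4].round(1))
E
```

```text
w1 [0.555 0.22  0.512]
[0.4402 0.2228] -8.93 len 84.8 [281.  37.] w 44.9
[0.4351 0.3394] 5.54 len 78.2 [369.  33.] w 53.2
[0.4366 0.1105] -8.55 len 45.2 [197.  37.] w 52.8
[0.5253 0.5841] 10.66 len 31.6 [552. 106.] w 24.2
[0.6002 0.1057] 5.02 len 84.3 [201. 161.] w 51.5
[0.6079 0.2241] -6.31 len 45.7 [283. 167.] w 45.3
[0.6082 0.3467] 10.36 len 45.9 [368. 166.] w 51.6
[ 0.6325 -0.0868] 6.59 len 46.2 [ 73. 184.] w 62.5
w4 [0.494 0.223 0.514]
[0.432  0.3389] 6.72 len 84.4 [363.  80.] w 52.3
[0.4405 0.223 ] -8.64 len 83.9 [279.  86.] w 44.7
[0.4366 0.1106] -8.78 len 45.6 [197.  84.] w 52.0
[0.5221 0.6015] -7.6 len 33.0 [545. 150.] w 42.9
[0.6    0.1056] 5.24 len 84.9 [200. 201.] w 52.3
[0.6079 0.224 ] -7.16 len 45.7 [280. 207.] w 44.9
[0.6084 0.3468] 11.66 len 45.6 [362. 207.] w 50.6
[ 0.6298 -0.0871] 6.06 len 40.5 [ 77. 220.] w 62.8
[0.4399 0.0883] 17.26 len 47.7 [541.  58.] w 61.4
[0.6005 0.0973] 4.4 len 84.1 [509. 176.] w 69.3
[ 0.6495 -0.2453] 8.16 len 45.7 [273. 183.] w 43.5
[ 0.6324 -0.0856] 5.25 len 46.0 [384. 183.] w 54.2
```

```bash
python3 -c "
from h import *
go(.4405,.223,.13,81.3)"
```

```text
go [ 0.4405  0.223   0.13   81.3   ] offset [  0.07 -12.02  22.06] rot [ 0.15 -0.13  8.94] calls>= 0.76
```

Request:
drive_tool(plan=[{"offset": [0.1,-12,22],"delta_rot": [0,0,8.9],"jaw": 8.0},{"offset": [0.1,-12,22],"delta_rot": [0,0,8.9],"jaw": 8.0},{"offset": [0.1,-12,22],"delta_rot": [0,0,8.9],"jaw": 8.0},{"offset": [0.1,-12,22],"delta_rot": [0,0,8.9],"jaw": 8.0},{"offset": [0.1,-12,22],"delta_rot": [0,0,8.9],"jaw": 8.0},{"offset": [0.1,-12,22],"delta_rot": [0,0,8.9],"jaw": 8.0},{"offset": [0.1,-12,22],"delta_rot": [0,0,8.9],"jaw": 8.0},{"offset": [0.1,-12,22],"delta_rot": [0,0,8.9],"jaw": 8.0}])

```text
time: 8.13
position: [0.4375, 0.2173, 0.1278]
tool_rot: [0.76, 0.649, -0.003, -0.001]
ft_force: [-0.3, -0.0, 0.5]
grip_width: 0.0801
```

```bash
python3 -c "
from h import *
st();go(.4405,.223,.018,81.3);d=snap('wrist','w5')
for r in packs(d): print(r[0].round(4),round(r[1],2),'len',r[2].round(1),r[3].round())"
```

```text
t 8.13 pos [0.4375 0.2173 0.1278] yaw 81.01 F [-0.3 -0.   0.5] w 0.0801 q [ 0.23  0.5   1.86 -0.    0.79 -1.18]
go [4.405e-01 2.230e-01 1.800e-02 8.130e+01] offset [ 0.65  0.27 10.98] rot [-0.36  0.19 -0.29] calls>= 0.33
[0.4321 0.3385] 6.04 len 82.8 [432. 185.]
[0.4366 0.2221] -8.88 len 75.7 [287. 212.]
[0.4361 0.1125] -2.71 len 43.2 [152. 231.]
```

Request:
drive_tool(plan=[{"offset": [0.6,0.3,0],"delta_rot": [0,0,0],"jaw": 8.0},{"offset": [0.6,0.3,2],"delta_rot": [0,0,0],"jaw": 8.0},{"offset": [0.6,0.3,4.5],"delta_rot": [0,0,0],"jaw": 8.0},{"offset": [0.6,0.3,7],"delta_rot": [0,0,0],"jaw": 8.0},{"offset": [0.6,0.3,9.5],"delta_rot": [0,0,0],"jaw": 8.0},{"offset": [0.6,0.3,10.9],"delta_rot": [0,0,0],"jaw": 8.0},{"offset": [0.6,0.3,10.9],"delta_rot": [0,0,0],"jaw": 8.0},{"offset": [0.6,0.3,10.9],"delta_rot": [0,0,0],"jaw": 8.0}])

```text
time: 8.85
position: [0.4467, 0.2248, 0.0212]
tool_rot: [0.76, 0.649, 0.001, 0.001]
ft_force: [0.3, 0.7, -0.2]
grip_width: 0.0798
```

```bash
python3 -c "
from h import *
st();go(.4405,.223,.018,81.3)"
```

```text
t 8.85 pos [0.4467 0.2248 0.0212] yaw 81.0 F [ 0.3  0.7 -0.2] w 0.0798 q [ 0.24  0.71  1.89 -0.    0.54 -1.17]
go [4.405e-01 2.230e-01 1.800e-02 8.130e+01] offset [-0.28 -0.59  0.32] rot [ 0.16 -0.06 -0.3 ] calls>= 0.02
```

Request:
drive_tool(plan=[{"offset": [-0.3,-0.5,0.3],"delta_rot": [0,0,0],"jaw": 8.0},{"offset": [-0.3,-0.5,0.3],"delta_rot": [0,0,0],"jaw": 6.0},{"offset": [-0.3,-0.5,0.3],"delta_rot": [0,0,0],"jaw": 4.0},{"offset": [-0.3,-0.5,0.3],"delta_rot": [0,0,0],"jaw": 4.0},{"offset": [-0.3,-0.5,0.3],"delta_rot": [0,0,0],"jaw": 4.0},{"offset": [-0.3,-0.5,0.3],"delta_rot": [0,0,0],"jaw": 4.0},{"offset": [-0.3,-0.5,0.3],"delta_rot": [0,0,0],"jaw": 4.0},{"offset": [-0.3,-0.5,0.3],"delta_rot": [0,0,0],"jaw": 4.0}], squeeze=30)

```text
time: 9.52
position: [0.439, 0.2224, 0.0176]
tool_rot: [0.76, 0.65, 0.0, 0.0]
ft_force: [-0.5, 1.5, 1.6]
grip_width: 0.044
```

```bash
python3 -c "
from h import *
st();go(.4405,.223,.018,81.3);d=snap('wrist','w6')"
```

```text
t 9.52 pos [0.439  0.2224 0.0176] yaw 81.02 F [-0.5  1.5  1.6] w 0.044 q [ 0.24  0.71  1.91  0.    0.52 -1.17]
go [4.405e-01 2.230e-01 1.800e-02 8.130e+01] offset [ 0.08  0.14 -0.04] rot [ 0.02 -0.02 -0.28] calls>= 0.0
```

View pics/w6.png

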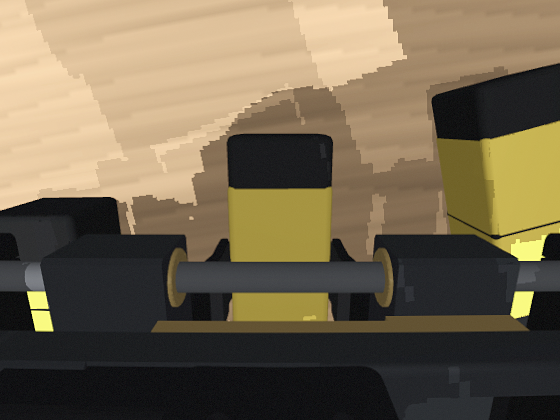

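```bash
python3 -c "
from h import *
s=snap('wrist');o=get_obs()
T=R.from_quat(o['tool_rot'])
for uv in [(229,200),(330,200),(280,188),(280,135)]:
    p=plane(s,[uv],.044+o['position'][2]-.0176)[0];print(uv,p.round(4),(T.inv().apply(p-o['position'])*1000).round(1))
go(.4405,.223,.15,81.3);go(.511,-.180,.15,96.1)"
```

```text
(229, 200) [0.4    0.2067 0.044 ] [-21.6 -36.1 -26.4]
(330, 200) [0.4067 0.2489 0.044 ] [ 21.1 -36.  -26.4]
(280, 188) [0.3983 0.2288 0.044 ] [ -0.  -41.2 -26.4]
(280, 135) [0.3769 0.2322 0.044 ] [ -0.  -62.9 -26.4]
go [ 0.4405  0.223   0.15   81.3   ] offset [  0.08   0.14 -13.24] rot [ 0.02 -0.02 -0.27] calls>= 0.4
go [ 0.511 -0.18   0.15  96.1  ] offset [-38.62  13.39 -13.24] rot [ 2.000e-02 -1.000e-02 -1.507e+01] calls>= 1.3
```

Request:
drive_tool(plan=[{"offset": [0,0,-2],"delta_rot": [0,0,0],"jaw": 4.0},{"offset": [0,0,-5],"delta_rot": [0,0,0],"jaw": 4.0},{"offset": [-3,1,-8],"delta_rot": [0,0,-5],"jaw": 4.0},{"offset": [-6,2,-11],"delta_rot": [0,0,-10],"jaw": 4.0},{"offset": [-10,3.5,-11.5],"delta_rot": [0,0,-15.1],"jaw": 4.0},{"offset": [-14,5,-11.5],"delta_rot": [0,0,-15.1],"jaw": 4.0},{"offset": [-18,6.5,-11.5],"delta_rot": [0,0,-15.1],"jaw": 4.0},{"offset": [-22,8,-11.5],"delta_rot": [0,0,-15.1],"jaw": 4.0}])

```text
time: 10.28
position: [0.4812, -0.0017, 0.1324]
tool_rot: [0.668, 0.744, -0.0, -0.001]
ft_force: [0.6, 0.5, -3.8]
grip_width: 0.0435
```

```bash
python3 -c "
from h import *
st();go(.5095,-.180,.13,96.1)"
```

```text
t 10.28 pos [ 0.4812 -0.0017  0.1324] yaw 96.15 F [ 0.6  0.5 -3.8] w 0.0435 q [-0.24  0.48  1.87  0.    0.79 -1.91]
go [ 0.5095 -0.18    0.13   96.1   ] offset [-18.03   0.9    0.23] rot [-0.06 -0.02  0.05] calls>= 0.55
```

Request:
drive_tool(plan=[{"offset": [-4,0.2,0],"delta_rot": [0,0,0],"jaw": 4.0},{"offset": [-8,0.4,0],"delta_rot": [0,0,0],"jaw": 4.0},{"offset": [-12,0.6,0],"delta_rot": [0,0,0],"jaw": 4.0},{"offset": [-15,0.8,0.2],"delta_rot": [0,0,0],"jaw": 4.0},{"offset": [-17.2,0.9,0.2],"delta_rot": [0,0,0],"jaw": 4.0},{"offset": [-17.2,0.9,0.2],"delta_rot": [0,0,0],"jaw": 4.0},{"offset": [-17.2,0.9,0.2],"delta_rot": [0,0,0],"jaw": 4.0},{"offset": [-17.2,0.9,0.2],"delta_rot": [0,0,0],"jaw": 4.0}])

```text
time: 10.95
position: [0.5078, -0.169, 0.1295]
tool_rot: [0.668, 0.744, -0.0, -0.002]
ft_force: [0.4, 0.1, -3.5]
grip_width: 0.0438
```

```bash
python3 -c "
from h import *
st();s=snap('wrist','w7');o=get_obs();go(.5095,-.180,.08,96.1)"
```

```text
t 10.95 pos [ 0.5078 -0.169   0.1295] yaw 96.1 F [ 0.4  0.1 -3.5] w 0.0438 q [-0.53  0.54  1.74  0.    0.86 -2.21]
go [ 5.095e-01 -1.800e-01  8.000e-02  9.610e+01] offset [-1.17  0.05  4.97] rot [-0.15 -0.13  0.06] calls>= 0.15
```

View pics/w7.png

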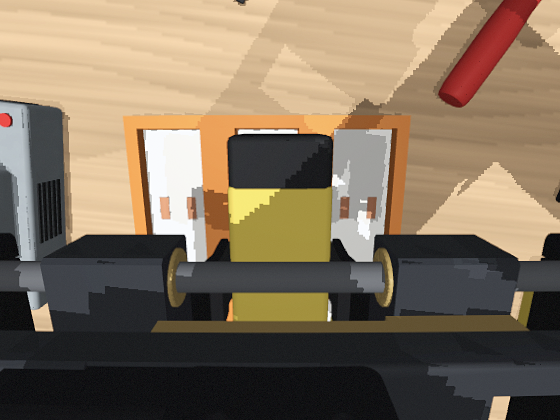

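Request:
drive_tool(plan=[{"offset": [-1.2,0,2],"delta_rot": [0,0,0],"jaw": 4.0},{"offset": [-1.2,0,4],"delta_rot": [0,0,0],"jaw": 4.0},{"offset": [-1.2,0,6],"delta_rot": [0,0,0],"jaw": 4.0},{"offset": [-1.2,0,7],"delta_rot": [0,0,0],"jaw": 4.0},{"offset": [-1.2,0,7],"delta_rot": [0,0,0],"jaw": 4.0},{"offset": [-1.2,0,7],"delta_rot": [0,0,0],"jaw": 4.0},{"offset": [-1.2,0,7],"delta_rot": [0,0,0],"jaw": 4.0},{"offset": [-1.2,0,7],"delta_rot": [0,0,0],"jaw": 4.0}])

```text
time: 11.67
position: [0.5115, -0.1822, 0.0617]
tool_rot: [0.668, 0.744, 0.0, 0.001]
ft_force: [0.1, 0.1, -4.0]
grip_width: 0.0437
```

```bash
python3 -c "
from h import *
st();s=snap('wrist','w8');st();go(.5095,-.180,.024,96.1)"
```

```text
t 11.67 pos [ 0.5115 -0.1822  0.0617] yaw 96.16 F [ 0.1  0.1 -4. ] w 0.0437 q [-0.55  0.66  1.77 -0.    0.71 -2.23]
t 11.72 pos [ 0.5114 -0.1823  0.0617] yaw 96.15 F [-0.9 -0.8 -4. ] w 0.0441 q [-0.55  0.66  1.77 -0.    0.71 -2.23]
go [ 5.095e-01 -1.800e-01  2.400e-02  9.610e+01] offset [ 0.26 -0.17  3.77] rot [0.11 0.09 0.05] calls>= 0.11
```

View pics/w8.png

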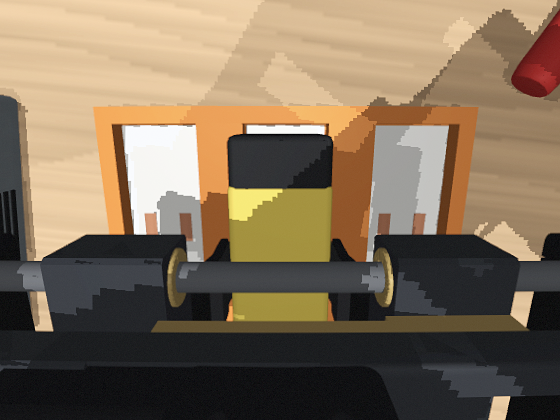

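```bash
python3 -c "
from h import *
s=snap('wrist');o=get_obs();T=R.from_quat(o['tool_rot'])
for uv in [(244,125),(328,125),(123,125),(449,125)]:
    p=plane(s,[uv],.02)[0];print(uv,p.round(4),(T.inv().apply(p-o['position'])*1000).round(1))
"
```

```text
(244, 125) [ 0.4466 -0.2113  0.02  ] [-21.8 -67.4  41.5]
(328, 125) [ 0.4413 -0.1611  0.02  ] [ 28.7 -67.4  41.4]
(123, 125) [ 0.4541 -0.2841  0.02  ] [-95.1 -67.8  41.6]
(449, 125) [ 0.4332 -0.0882  0.02  ] [102.  -67.7  41.3]
```

Request:
drive_tool(plan=[{"offset": [0.3,-0.1,0],"delta_rot": [0,0,0],"jaw": 4.0},{"offset": [0.3,-0.1,1],"delta_rot": [0,0,0],"jaw": 4.0},{"offset": [0.3,-0.1,1.7],"delta_rot": [0,0,0],"jaw": 4.0},{"offset": [0.3,-0.1,2.4],"delta_rot": [0,0,0],"jaw": 4.0},{"offset": [0.3,-0.1,3.1],"delta_rot": [0,0,0],"jaw": 4.0},{"offset": [0.3,-0.1,3.7],"delta_rot": [0,0,0],"jaw": 4.0},{"offset": [0.3,-0.1,3.7],"delta_rot": [0,0,0],"jaw": 4.0},{"offset": [0.3,-0.1,3.7],"delta_rot": [0,0,0],"jaw": 4.0}])

```text
time: 12.43
position: [0.5092, -0.1792, 0.0229]
tool_rot: [0.668, 0.744, -0.0, -0.0]
ft_force: [0.3, -0.6, -4.1]
grip_width: 0.0438
```

```bash
python3 -c "
from h import *
st();s=snap('wrist','w9');st();go(.5095,-.180,.024,96.1)"
```

```text
t 12.43 pos [ 0.5092 -0.1792  0.0229] yaw 96.12 F [ 0.3 -0.6 -4.1] w 0.0438 q [-0.55  0.73  1.79 -0.    0.63 -2.22]
t 12.48 pos [ 0.5092 -0.1792  0.023 ] yaw 96.12 F [ 0.3 -0.2 -4.1] w 0.0441 q [-0.55  0.73  1.79 -0.    0.63 -2.22]
go [ 5.095e-01 -1.800e-01  2.400e-02  9.610e+01] offset [-0.08  0.03 -0.1 ] rot [-0.02 -0.02  0.02] calls>= 0.0
```

View pics/w9.png

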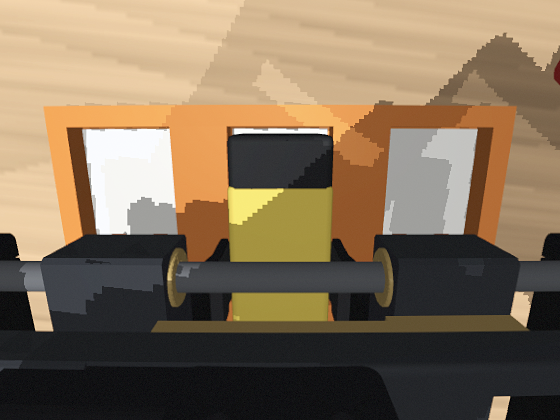

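The pack is between the pocket walls and centred, with no contact force. I release it and lift.

Request:
drive_tool(plan=[{"offset": [0,0,0],"delta_rot": [0,0,0],"jaw": 6.2},{"offset": [0,0,0],"delta_rot": [0,0,0],"jaw": 6.2},{"offset": [0,0,0],"delta_rot": [0,0,0],"jaw": 6.2},{"offset": [0,0,0],"delta_rot": [0,0,0],"jaw": 6.2},{"offset": [0,0,-3],"delta_rot": [0,0,0],"jaw": 6.2},{"offset": [0,0,-7],"delta_rot": [0,0,0],"jaw": 6.2},{"offset": [0,0,-11],"delta_rot": [0,0,0],"jaw": 8.0},{"offset": [0,0,-15],"delta_rot": [0,0,0],"jaw": 8.0}])

```text
time: 13.15
position: [0.5088, -0.179, 0.1751]
tool_rot: [0.668, 0.744, -0.0, -0.0]
ft_force: [0.4, -0.8, 0.3]
grip_width: 0.0688
```

```bash
python3 -c "
from h import *
st();s=snap('wrist','w10')
for r in packs(s,.05): print(r[0].round(4),round(r[1],2),'len',r[2].round(1),r[3].round())
go(.53,.24,.28,95)"
```

```text
t 13.15 pos [ 0.5088 -0.179   0.1751] yaw 96.12 F [ 0.4 -0.8  0.3] w 0.0688 q [-0.55  0.48  1.7  -0.    0.97 -2.22]
[0.4465 0.0402] 16.69 len 23.5 [552. 156.]
[ 0.5103 -0.1787] 6.66 len 84.6 [279. 203.]
go [ 0.53  0.24  0.28 95.  ] offset [ 41.64   6.28 -10.01] rot [0.67 0.51 1.15] calls>= 1.31
```

View pics/w10.png

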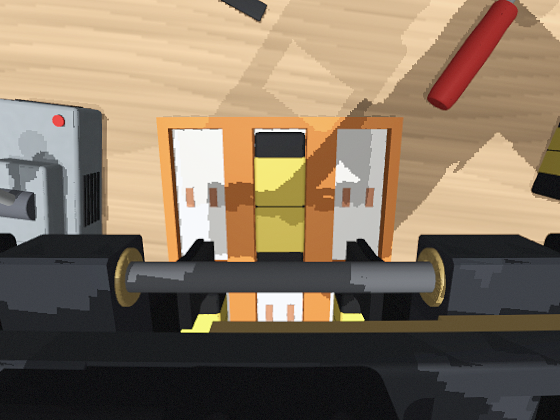

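Request:
drive_tool(plan=[{"offset": [4,0.6,-1.5],"delta_rot": [0,0,0],"jaw": 8.0},{"offset": [8,1.2,-3],"delta_rot": [0,0,0],"jaw": 8.0},{"offset": [12,1.8,-4.5],"delta_rot": [0,0,0],"jaw": 8.0},{"offset": [16,2.4,-6],"delta_rot": [0,0,0],"jaw": 8.0},{"offset": [20,3,-7.5],"delta_rot": [0,0,0],"jaw": 8.0},{"offset": [24,3.6,-9],"delta_rot": [0,0,0],"jaw": 8.0},{"offset": [28,4.2,-10],"delta_rot": [0,0,0],"jaw": 8.0},{"offset": [32,4.8,-10],"delta_rot": [0,0,0],"jaw": 8.0}])

```text
time: 13.87
position: [0.5235, 0.1386, 0.2756]
tool_rot: [0.668, 0.744, 0.002, 0.002]
ft_force: [0.4, 0.3, -0.9]
grip_width: 0.0802
```

Request:
drive_tool(plan=[{"offset": [4,0.6,-1],"delta_rot": [0,0,0],"jaw": 8.0},{"offset": [8,1.2,-2],"delta_rot": [0,0,0],"jaw": 8.0},{"offset": [10,1.6,-3],"delta_rot": [0,0,0],"jaw": 8.0},{"offset": [10,1.6,-3],"delta_rot": [0,0,0],"jaw": 8.0},{"offset": [10,1.6,-3],"delta_rot": [0,0,0],"jaw": 8.0},{"offset": [10,1.6,-3],"delta_rot": [0,0,0],"jaw": 8.0},{"offset": [10,1.6,-3],"delta_rot": [0,0,0],"jaw": 8.0},{"offset": [10,1.6,-3],"delta_rot": [0,0,0],"jaw": 8.0}])

```text
time: 14.53
position: [0.5275, 0.2364, 0.3025]
tool_rot: [0.669, 0.743, -0.001, -0.0]
ft_force: [0.2, -0.4, 0.2]
grip_width: 0.0798
```

```bash
python3 -c "
from h import *
st();s=snap('wrist','w11')
for r in packs(s,.044): print(r[0].round(4),round(r[1],2),'len',r[2].round(1),r[3].round())
go(.432,.339,.14,96.4)"
```

```text
t 14.53 pos [0.5275 0.2364 0.3025] yaw 96.01 F [ 0.2 -0.4  0.2] w 0.0798 q [ 0.23  0.38  1.45 -0.    1.31 -1.45]
[0.4367 0.1107] -8.24 len 45.5 [188.  98.]
[0.4319 0.3391] 6.54 len 84.4 [369. 112.]
[0.5233 0.5887] 16.35 len 37.3 [550. 206.]
[0.5978 0.1054] 5.2 len 81.6 [178. 220.]
[ 0.6222 -0.0883] 4.16 len 23.0 [ 41. 225.]
[0.6082 0.2236] -8.21 len 45.7 [265. 239.]
go [ 0.432  0.339  0.14  96.4  ] offset [11.2  -8.42 16.27] rot [-0.07  0.02 -0.39] calls>= 0.65
```

View pics/w11.png

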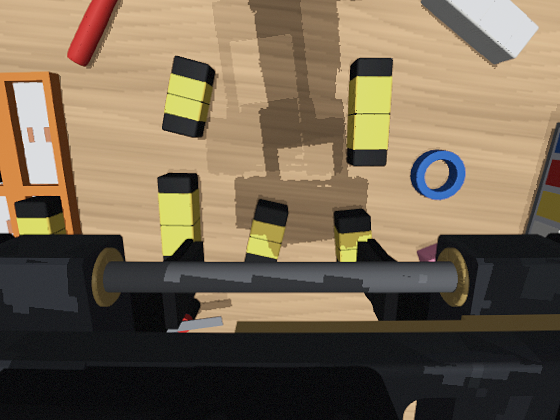

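Request:
drive_tool(plan=[{"offset": [2.8,-2.1,4],"delta_rot": [0,0,0],"jaw": 8.0},{"offset": [5.6,-4.2,8],"delta_rot": [0,0,0],"jaw": 8.0},{"offset": [8.4,-6.3,12],"delta_rot": [0,0,0],"jaw": 8.0},{"offset": [10.4,-7.7,15],"delta_rot": [0,0,-0.4],"jaw": 8.0},{"offset": [11.2,-8.4,18],"delta_rot": [0,0,-0.4],"jaw": 8.0},{"offset": [11.2,-8.4,20],"delta_rot": [0,0,-0.4],"jaw": 8.0},{"offset": [11.2,-8.4,20],"delta_rot": [0,0,-0.4],"jaw": 8.0},{"offset": [11.2,-8.4,20],"delta_rot": [0,0,-0.4],"jaw": 8.0}])

```text
time: 15.25
position: [0.4311, 0.3392, 0.1016]
tool_rot: [0.666, 0.746, -0.003, -0.001]
ft_force: [0.6, -0.9, 0.2]
grip_width: 0.08
```

```bash
python3 -c "
from h import *
st();go(.432,.339,.018,96.5)"
```

```text
t 15.25 pos [0.4311 0.3392 0.1016] yaw 96.54 F [ 0.6 -0.9  0.2] w 0.08 q [ 0.46  0.6   1.73 -0.    0.82 -1.22]
go [4.32e-01 3.39e-01 1.80e-02 9.65e+01] offset [-0.01  0.13  8.36] rot [-0.29  0.13  0.04] calls>= 0.25
```

Down and grip.

Request:
drive_tool(plan=[{"offset": [0,0.1,2],"delta_rot": [0,0,0],"jaw": 8.0},{"offset": [0,0.1,4],"delta_rot": [0,0,0],"jaw": 8.0},{"offset": [0,0.1,6],"delta_rot": [0,0,0],"jaw": 8.0},{"offset": [0,0.1,7.6],"delta_rot": [0,0,0],"jaw": 8.0},{"offset": [0,0.1,8.3],"delta_rot": [0,0,0],"jaw": 8.0},{"offset": [0,0.1,8.3],"delta_rot": [0,0,0],"jaw": 8.0},{"offset": [0,0.1,8.3],"delta_rot": [0,0,0],"jaw": 6.0},{"offset": [0,0.1,8.3],"delta_rot": [0,0,0],"jaw": 4.0}])

```text
time: 15.92
position: [0.4351, 0.3408, 0.0221]
tool_rot: [0.666, 0.746, 0.002, 0.001]
ft_force: [-0.3, -0.6, 0.3]
grip_width: 0.0727
```

Request:
drive_tool(plan=[{"offset": [0,0,0],"delta_rot": [0,0,0],"jaw": 4.0},{"offset": [0,0,0],"delta_rot": [0,0,0],"jaw": 4.0},{"offset": [0,0,0],"delta_rot": [0,0,0],"jaw": 4.0},{"offset": [0,0,0],"delta_rot": [0,0,0],"jaw": 4.0},{"offset": [0,0,0],"delta_rot": [0,0,0],"jaw": 4.0},{"offset": [0,0,0],"delta_rot": [0,0,0],"jaw": 4.0},{"offset": [0,0,0],"delta_rot": [0,0,0],"jaw": 4.0},{"offset": [0,0,0],"delta_rot": [0,0,0],"jaw": 4.0}])

```text
time: 16.58
position: [0.4333, 0.3406, 0.0204]
tool_rot: [0.666, 0.746, 0.0, -0.0]
ft_force: [-1.1, 0.2, 3.2]
grip_width: 0.0438
```

```bash
cat >> h.py <<'E'
def inhand(s,zb,half):
    """pack in the jaws: lateral edges and near band end in tool mm; zb = height of TCP above pack underside"""
    o=get_obs();T=R.from_quat(o["tool_rot"]);m=yellow2(s).astype(np.uint8);m[:100]=0;m[258:]=0;m[:,:180]=0;m[:,380:]=0
    b=max(blobs(m,50),key=lambda b:b[1]);v,u=np.nonzero(b[2])
    top=np.percentile(v,1);k=(v>top+15)&(v<top+40) if half>.03 else (v>top+2)
    l,r=np.percentile(u[k],1),np.percentile(u[k],99)
    z=o["position"][2]-zb+.044
    f=lambda uv:T.inv().apply(plane(s,[uv],z)[0]-o["position"])*1000
    vm=float(np.median(v[k]))
    a,b2,c=f((l,vm)),f((r,vm)),f((279.,top))
    print("in hand: lateral",a[0].round(1),b2[0].round(1),"centre",((a+b2)/2)[0].round(1),"band end y",c[1].round(1),"long. offset",(c[1]+half*1000).round(1),"px",l,r,top)
E
python3 -c "
from h import *
st();s=snap('wrist','w12');inhand(s,.018,.0422);go(.5023,-.0998,.13,96.1)"
```

```text
t 16.58 pos [0.4333 0.3406 0.0204] yaw 96.52 F [-1.1  0.2  3.2] w 0.0438 q [ 0.46  0.74  1.76  0.    0.64 -1.22]
in hand: lateral -21.6 21.1 centre -0.2 band end y -44.6 long. offset -2.4 px 230.0 330.0 180.0
go [ 0.5023 -0.0998  0.13   96.1   ] offset [-44.54   1.86 -10.97] rot [ 0.01 -0.01  0.42] calls>= 1.39
```

Request:
drive_tool(plan=[{"offset": [0,0,-2],"delta_rot": [0,0,0],"jaw": 4.0},{"offset": [0,0,-5],"delta_rot": [0,0,0],"jaw": 4.0},{"offset": [-2,0.1,-8],"delta_rot": [0,0,0],"jaw": 4.0},{"offset": [-5,0.3,-10.5],"delta_rot": [0,0,0],"jaw": 4.0},{"offset": [-9,0.5,-11],"delta_rot": [0,0,0],"jaw": 4.0},{"offset": [-13,0.7,-11],"delta_rot": [0,0,0],"jaw": 4.0},{"offset": [-17,0.9,-11],"delta_rot": [0,0,0],"jaw": 4.0},{"offset": [-21,1.1,-11],"delta_rot": [0,0,0],"jaw": 4.0}])

```text
time: 17.3
position: [0.4674, 0.1313, 0.1299]
tool_rot: [0.665, 0.747, -0.0, -0.0]
ft_force: [1.7, 0.4, -2.9]
grip_width: 0.0436
```

Request:
drive_tool(plan=[{"offset": [-4,0.1,0],"delta_rot": [0,0,0],"jaw": 4.0},{"offset": [-8,0.3,0],"delta_rot": [0,0,0],"jaw": 4.0},{"offset": [-12,0.5,0],"delta_rot": [0,0,0],"jaw": 4.0},{"offset": [-16,0.7,0],"delta_rot": [0,0,0],"jaw": 4.0},{"offset": [-20,0.9,0],"delta_rot": [0,0,0.4],"jaw": 4.0},{"offset": [-22.5,1,0],"delta_rot": [0,0,0.4],"jaw": 4.0},{"offset": [-23.5,1,0],"delta_rot": [0,0,0.4],"jaw": 4.0},{"offset": [-23.5,1,0],"delta_rot": [0,0,0.4],"jaw": 4.0}])

```text
time: 17.97
position: [0.5049, -0.1017, 0.1295]
tool_rot: [0.67, 0.743, -0.0, 0.0]
ft_force: [0.3, 0.7, -3.1]
grip_width: 0.0438
```

```bash
python3 -c "
from h import *
st();s=snap('wrist','w13');st();inhand(s,.0204,.0422);go(.5043,-.0996,.065,96.1)"
```

```text
t 17.97 pos [ 0.5049 -0.1017  0.1295] yaw 95.92 F [ 0.3  0.7 -3.1] w 0.0438 q [-0.42  0.52  1.8  -0.    0.83 -2.09]
t 18.02 pos [ 0.5039 -0.0995  0.1294] yaw 95.99 F [-1.2  1.  -2.8] w 0.0437 q [-0.41  0.52  1.8   0.    0.83 -2.09]
in hand: lateral -24.1 19.3 centre -2.4 band end y -43.4 long. offset -1.2 px 230.0 330.0 180.0
go [ 5.043e-01 -9.960e-02  6.500e-02  9.610e+01] offset [-0.02  0.05  6.44] rot [-0.11 -0.09 -0.11] calls>= 0.2
```

Request:
drive_tool(plan=[{"offset": [0,0,2],"delta_rot": [0,0,0],"jaw": 4.0},{"offset": [0,0,4],"delta_rot": [0,0,0],"jaw": 4.0},{"offset": [0,0,6],"delta_rot": [0,0,0],"jaw": 4.0},{"offset": [0,0,6.5],"delta_rot": [0,0,0],"jaw": 4.0},{"offset": [0,0,6.5],"delta_rot": [0,0,0],"jaw": 4.0},{"offset": [0,0,6.5],"delta_rot": [0,0,0],"jaw": 4.0},{"offset": [0,0,6.5],"delta_rot": [0,0,0],"jaw": 4.0},{"offset": [0,0,6.5],"delta_rot": [0,0,0],"jaw": 4.0}])

```text
time: 18.68
position: [0.5055, -0.0992, 0.0663]
tool_rot: [0.668, 0.744, 0.0, 0.001]
ft_force: [0.2, -0.1, -2.4]
grip_width: 0.0438
```

```bash
python3 -c "
from h import *
st();s=snap('wrist','w14');st();inhand(s,.0204,.0422);go(.5043,-.0996,.0265,96.1)"
```

```text
t 18.68 pos [ 0.5055 -0.0992  0.0663] yaw 96.15 F [ 0.2 -0.1 -2.4] w 0.0438 q [-0.41  0.63  1.84  0.    0.67 -2.09]
t 18.73 pos [ 0.5055 -0.0993  0.0662] yaw 96.15 F [ 0.6  0.2 -3. ] w 0.0436 q [-0.41  0.63  1.84  0.    0.67 -2.09]
in hand: lateral -21.8 21.1 centre -0.3 band end y -44.1 long. offset -1.9 px 230.0 329.0 180.0
go [ 5.043e-01 -9.960e-02  2.650e-02  9.610e+01] offset [-0.01 -0.13  3.97] rot [0.11 0.06 0.05] calls>= 0.12
```

View pics/w14.png

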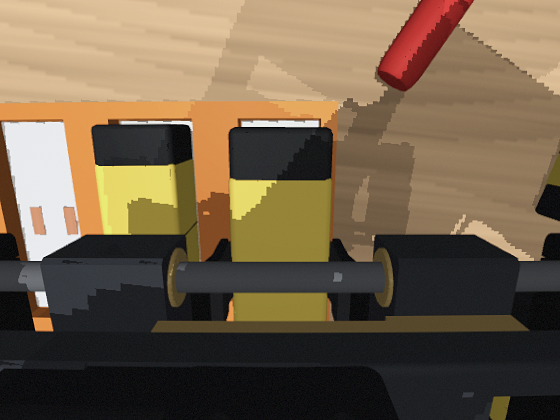

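```bash
python3 -c "
from h import *
s=snap('wrist');o=get_obs();T=R.from_quat(o['tool_rot'])
for uv in [(238,120),(320,120)]:
    p=plane(s,[uv],.02)[0];print(uv,p.round(4),(T.inv().apply(p-o['position'])*1000).round(1))
"
```

```text
(238, 120) [ 0.4381 -0.1326  0.02  ] [-25.8 -70.5  46. ]
(320, 120) [ 0.4328 -0.0827  0.02  ] [ 24.4 -70.5  46. ]
```

Request:
drive_tool(plan=[{"offset": [0,0,1],"delta_rot": [0,0,0],"jaw": 4.0},{"offset": [0,0,1.8],"delta_rot": [0,0,0],"jaw": 4.0},{"offset": [-0.05,0,2.5],"delta_rot": [0,0,0],"jaw": 4.0},{"offset": [-0.05,0,3.2],"delta_rot": [0,0,0],"jaw": 4.0},{"offset": [-0.05,0,3.9],"delta_rot": [0,0,0],"jaw": 4.0},{"offset": [-0.05,0,3.9],"delta_rot": [0,0,0],"jaw": 4.0},{"offset": [-0.05,0,3.9],"delta_rot": [0,0,0],"jaw": 4.0},{"offset": [-0.05,0,3.9],"delta_rot": [0,0,0],"jaw": 4.0}])

```text
time: 19.45
position: [0.5046, -0.0998, 0.0257]
tool_rot: [0.668, 0.744, -0.0, -0.0]
ft_force: [-0.2, 0.2, -3.8]
grip_width: 0.0438
```

```bash
python3 -c "
from h import *
st();s=snap('wrist','w15');st();inhand(s,.0204,.0422)"
```

```text
t 19.45 pos [ 0.5046 -0.0998  0.0257] yaw 96.12 F [-0.2  0.2 -3.8] w 0.0438 q [-0.41  0.71  1.85 -0.    0.58 -2.09]
t 19.5 pos [ 0.5046 -0.0997  0.0257] yaw 96.12 F [-0.  -0.1 -3.1] w 0.0436 q [-0.41  0.71  1.85 -0.    0.58 -2.09]
in hand: lateral -21.9 21.4 centre -0.2 band end y -44.2 long. offset -2.0 px 230.0 330.0 180.0
```

Request:
drive_tool(plan=[{"offset": [0,0,0],"delta_rot": [0,0,0],"jaw": 6.2},{"offset": [0,0,0],"delta_rot": [0,0,0],"jaw": 6.2},{"offset": [0,0,0],"delta_rot": [0,0,0],"jaw": 6.2},{"offset": [0,0,0],"delta_rot": [0,0,0],"jaw": 6.2},{"offset": [0,0,-3],"delta_rot": [0,0,0],"jaw": 6.2},{"offset": [0,0,-7],"delta_rot": [0,0,0],"jaw": 6.2},{"offset": [0,0,-11],"delta_rot": [0,0,0],"jaw": 8.0},{"offset": [0,0,-15],"delta_rot": [0,0,0],"jaw": 8.0}])

```text
time: 20.17
position: [0.5042, -0.0996, 0.1777]
tool_rot: [0.668, 0.744, -0.0, -0.001]
ft_force: [1.9, -0.9, -0.3]
grip_width: 0.0688
```

```bash
python3 -c "
from h import *
st();s=snap('wrist','w16');st()
for r in packs(s,.05): print(r[0].round(4),round(r[1],2),'len',r[2].round(1),r[3].round())
go(.66,.11,.25,95)"
```

```text
t 20.17 pos [ 0.5042 -0.0996  0.1777] yaw 96.12 F [ 1.9 -0.9 -0.3] w 0.0688 q [-0.41  0.44  1.76 -0.    0.94 -2.09]
t 20.22 pos [ 0.509  -0.1014  0.1853] yaw 96.16 F [ 1.2 -0.8  3.8] w 0.0722 q [-0.41  0.43  1.75 -0.    0.95 -2.09]
[0.4369 0.1028] -9.09 len 44.2 [506. 151.]
[ 0.5094 -0.1781] 5.95 len 82.0 [195. 197.]
[ 0.5031 -0.1008] 6.07 len 84.0 [280. 200.]
go [ 0.66  0.11  0.25 95.  ] offset [19.35 17.36 -6.4 ] rot [0.71 0.4  1.16] calls>= 0.81
```

Both packs are seated. Now to the third long spare.

Request:
drive_tool(plan=[{"offset": [2.8,2.5,-0.9],"delta_rot": [0,0,0],"jaw": 8.0},{"offset": [5.6,5,-1.8],"delta_rot": [0,0,0],"jaw": 8.0},{"offset": [8.4,7.5,-2.7],"delta_rot": [0,0,0],"jaw": 8.0},{"offset": [11.2,10,-3.6],"delta_rot": [0,0,0.5],"jaw": 8.0},{"offset": [14,12.5,-4.5],"delta_rot": [0,0,1],"jaw": 8.0},{"offset": [17,15,-5.5],"delta_rot": [0,0,1],"jaw": 8.0},{"offset": [19.3,17,-6],"delta_rot": [0,0,1],"jaw": 8.0},{"offset": [19.3,17,-6],"delta_rot": [0,0,1],"jaw": 8.0}])

```text
time: 20.88
position: [0.657, 0.1156, 0.2376]
tool_rot: [0.673, 0.74, 0.003, 0.002]
ft_force: [0.3, 0.4, 0.2]
grip_width: 0.0801
```

```bash
python3 -c "
from h import *
get_obs();camera('side');st();s=snap('wrist','w17');st()
for r in packs(s,.044): print(r[0].round(4),round(r[1],2),'len',r[2].round(1),r[3].round())
go(.600,.1056,.10,95.1)"
```

```text
t 20.93 pos [0.6547 0.113  0.2365] yaw 95.36 F [ 0.1 -0.5  0.3] w 0.0802 q [ 0.    0.57  1.31  0.    1.26 -1.66]
t 20.98 pos [0.6531 0.1113 0.2357] yaw 95.26 F [-0.3 -0.3 -0.1] w 0.0801 q [ 0.    0.57  1.32 -0.    1.26 -1.66]
[ 0.5201 -0.1591] -5.04 len 60.7 [20. 34.]
[ 0.5151 -0.1009] 5.89 len 57.9 [85. 32.]
[0.6005 0.1047] 4.82 len 83.7 [277. 137.]
[ 0.6321 -0.0864] 5.47 len 46.6 [102. 152.]
[0.6082 0.2231] -6.73 len 44.8 [383. 155.]
[0.6083 0.3462] 12.07 len 45.4 [489. 167.]
go [ 0.6     0.1056  0.1    95.1   ] offset [-0.07 -5.34 13.58] rot [-0.02  0.03  0.16] calls>= 0.44
```

View pics/w17.png

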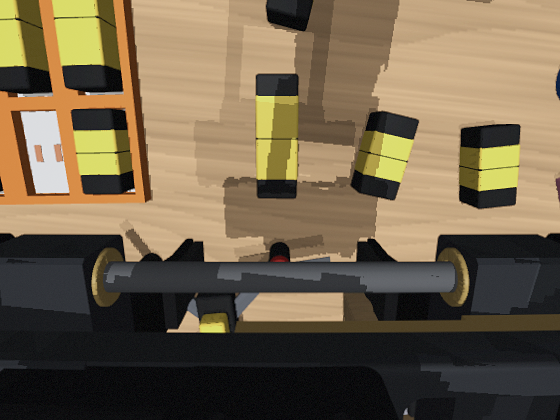

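Request:
drive_tool(plan=[{"offset": [0,-1.5,4],"delta_rot": [0,0,0],"jaw": 8.0},{"offset": [-0.1,-3.4,7.5],"delta_rot": [0,0,0],"jaw": 8.0},{"offset": [-0.1,-5,11],"delta_rot": [0,0,0],"jaw": 8.0},{"offset": [-0.1,-5.3,13.6],"delta_rot": [0,0,0],"jaw": 8.0},{"offset": [-0.1,-5.3,13.6],"delta_rot": [0,0,0],"jaw": 8.0},{"offset": [-0.1,-5.3,13.6],"delta_rot": [0,0,0],"jaw": 8.0},{"offset": [-0.1,-5.3,13.6],"delta_rot": [0,0,0],"jaw": 8.0},{"offset": [-0.1,-5.3,13.6],"delta_rot": [0,0,0],"jaw": 8.0}])

```text
time: 21.65
position: [0.603, 0.1039, 0.1025]
tool_rot: [0.675, 0.738, 0.002, 0.002]
ft_force: [-0.0, -0.2, 0.3]
grip_width: 0.0798
```

```bash
python3 -c "
from h import *
camera('side');st();go(.6003,.1052,.018,95.0)"
```

```text
t 21.7 pos [0.6028 0.1041 0.1025] yaw 95.1 F [ 0.8 -0.8 -1. ] w 0.0799 q [-0.01  0.66  1.57 -0.    0.9  -1.67]
go [6.003e-01 1.052e-01 1.800e-02 9.500e+01] offset [ 0.14 -0.28  8.45] rot [0.29 0.03 0.1 ] calls>= 0.26
```

Request:
drive_tool(plan=[{"offset": [0.1,-0.3,2],"delta_rot": [0,0,0],"jaw": 8.0},{"offset": [0.1,-0.3,4],"delta_rot": [0,0,0],"jaw": 8.0},{"offset": [0.1,-0.3,6],"delta_rot": [0,0,0],"jaw": 8.0},{"offset": [0.1,-0.3,7.6],"delta_rot": [0,0,0],"jaw": 8.0},{"offset": [0.1,-0.3,8.4],"delta_rot": [0,0,0],"jaw": 8.0},{"offset": [0.1,-0.3,8.4],"delta_rot": [0,0,0],"jaw": 8.0},{"offset": [0.1,-0.3,8.4],"delta_rot": [0,0,0],"jaw": 6.0},{"offset": [0.1,-0.3,8.4],"delta_rot": [0,0,0],"jaw": 4.0}])

```text
time: 22.37
position: [0.5988, 0.1052, 0.0176]
tool_rot: [0.675, 0.738, 0.001, 0.001]
ft_force: [-0.1, -0.2, 1.0]
grip_width: 0.0729
```

Request:
drive_tool(plan=[{"offset": [0,0,0],"delta_rot": [0,0,0],"jaw": 4.0},{"offset": [0,0,0],"delta_rot": [0,0,0],"jaw": 4.0},{"offset": [0,0,0],"delta_rot": [0,0,0],"jaw": 4.0},{"offset": [0,0,0],"delta_rot": [0,0,0],"jaw": 4.0},{"offset": [0,0,0],"delta_rot": [0,0,0],"jaw": 4.0},{"offset": [0,0,0],"delta_rot": [0,0,0],"jaw": 4.0},{"offset": [0,0,0],"delta_rot": [0,0,0],"jaw": 4.0},{"offset": [0,0,0],"delta_rot": [0,0,0],"jaw": 4.0}])

```text
time: 23.03
position: [0.5977, 0.1049, 0.0166]
tool_rot: [0.675, 0.738, 0.0, 0.0]
ft_force: [0.6, -2.2, 4.6]
grip_width: 0.0437
```

```bash
python3 -c "
from h import *
st();s=snap('wrist','w18');inhand(s,get_obs()['position'][2],.0422);go(.5193,-.2582,.13,96.1)"
```

```text
t 23.03 pos [0.5977 0.1049 0.0166] yaw 95.14 F [ 0.6 -2.2  4.6] w 0.0437 q [-0.01  0.79  1.61 -0.    0.74 -1.67]
in hand: lateral -21.9 21.5 centre -0.2 band end y -40.2 long. offset 2.0 px 229.0 331.0 191.0
go [ 0.5193 -0.2582  0.13   96.1   ] offset [-35.47 -11.06 -11.33] rot [ 0.03  0.03 -0.96] calls>= 1.18
```

Request:
drive_tool(plan=[{"offset": [0,0,-2],"delta_rot": [0,0,0],"jaw": 4.0},{"offset": [0,0,-5],"delta_rot": [0,0,0],"jaw": 4.0},{"offset": [-2,-0.5,-8.5],"delta_rot": [0,0,0],"jaw": 4.0},{"offset": [-5,-1.5,-11],"delta_rot": [0,0,0],"jaw": 4.0},{"offset": [-8.5,-2.7,-11.3],"delta_rot": [0,0,0],"jaw": 4.0},{"offset": [-12,-3.9,-11.3],"delta_rot": [0,0,0],"jaw": 4.0},{"offset": [-15.5,-5,-11.3],"delta_rot": [0,0,0],"jaw": 4.0},{"offset": [-19,-6.1,-11.3],"delta_rot": [0,0,0],"jaw": 4.0}])

```text
time: 23.75
position: [0.5523, -0.0901, 0.1285]
tool_rot: [0.675, 0.738, -0.0, -0.001]
ft_force: [1.1, -0.3, -3.8]
grip_width: 0.0438
```

Request:
drive_tool(plan=[{"offset": [-3.5,-1.1,0],"delta_rot": [0,0,0],"jaw": 4.0},{"offset": [-7,-2.2,0],"delta_rot": [0,0,0],"jaw": 4.0},{"offset": [-10.5,-3.4,0],"delta_rot": [0,0,-1],"jaw": 4.0},{"offset": [-13.5,-4.4,0],"delta_rot": [0,0,-1],"jaw": 4.0},{"offset": [-15.7,-5,0],"delta_rot": [0,0,-1],"jaw": 4.0},{"offset": [-16.5,-5.2,0],"delta_rot": [0,0,-1],"jaw": 4.0},{"offset": [-16.5,-5.2,0],"delta_rot": [0,0,-1],"jaw": 4.0},{"offset": [-16.5,-5.2,0],"delta_rot": [0,0,-1],"jaw": 4.0}])

```text
time: 24.42
position: [0.5159, -0.2573, 0.1283]
tool_rot: [0.669, 0.743, 0.0, -0.001]
ft_force: [0.4, 0.8, -3.5]
grip_width: 0.0436
```

```bash
python3 -c "
from h import *
camera('side');st();go(.5173,-.2584,.062,96.1)"
```

```text
t 24.47 pos [ 0.5161 -0.2566  0.1284] yaw 96.14 F [ 0.4  0.4 -3.1] w 0.0438 q [-0.66  0.59  1.64  0.    0.92 -2.33]
go [ 5.173e-01 -2.584e-01  6.200e-02  9.610e+01] offset [-0.21  0.11  6.64] rot [-0.08 -0.15  0.04] calls>= 0.2
```

Request:
drive_tool(plan=[{"offset": [-0.2,0.1,2],"delta_rot": [0,0,0],"jaw": 4.0},{"offset": [-0.2,0.1,4],"delta_rot": [0,0,0],"jaw": 4.0},{"offset": [-0.2,0.1,6],"delta_rot": [0,0,0],"jaw": 4.0},{"offset": [-0.2,0.1,6.6],"delta_rot": [0,0,0],"jaw": 4.0},{"offset": [-0.2,0.1,6.6],"delta_rot": [0,0,0],"jaw": 4.0},{"offset": [-0.2,0.1,6.6],"delta_rot": [0,0,0],"jaw": 4.0},{"offset": [-0.2,0.1,6.6],"delta_rot": [0,0,0],"jaw": 4.0},{"offset": [-0.2,0.1,6.6],"delta_rot": [0,0,0],"jaw": 4.0}])

```text
time: 25.13
position: [0.5188, -0.2605, 0.0644]
tool_rot: [0.668, 0.744, 0.0, 0.001]
ft_force: [0.3, -0.7, -3.0]
grip_width: 0.0438
```

```bash
python3 -c "
from h import *
camera('side');s=snap('wrist','w19');st();inhand(s,.0166,.0422);go(.5173,-.2584,.0225,96.1)"
```

```text
t 25.23 pos [ 0.5185 -0.2607  0.0643] yaw 96.13 F [-0.5 -0.9 -3.9] w 0.0438 q [-0.66  0.69  1.67  0.    0.78 -2.34]
in hand: lateral -22.0 21.1 centre -0.4 band end y -40.0 long. offset 2.2 px 229.0 330.0 191.0
go [ 5.173e-01 -2.584e-01  2.250e-02  9.610e+01] offset [ 0.24 -0.1   4.18] rot [0.09 0.08 0.03] calls>= 0.13
```

View pics/w19.png

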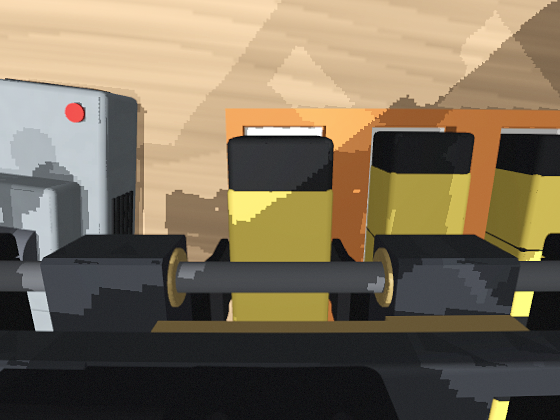

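Request:
drive_tool(plan=[{"offset": [0.25,-0.05,0],"delta_rot": [0,0,0],"jaw": 4.0},{"offset": [0.25,-0.05,1.2],"delta_rot": [0,0,0],"jaw": 4.0},{"offset": [0.25,-0.05,2],"delta_rot": [0,0,0],"jaw": 4.0},{"offset": [0.25,-0.05,2.7],"delta_rot": [0,0,0],"jaw": 4.0},{"offset": [0.25,-0.05,3.4],"delta_rot": [0,0,0],"jaw": 4.0},{"offset": [0.25,-0.05,4.05],"delta_rot": [0,0,0],"jaw": 4.0},{"offset": [0.25,-0.05,4.05],"delta_rot": [0,0,0],"jaw": 4.0},{"offset": [0.25,-0.05,4.05],"delta_rot": [0,0,0],"jaw": 4.0}])

```text
time: 25.9
position: [0.517, -0.2579, 0.022]
tool_rot: [0.668, 0.744, -0.0, -0.0]
ft_force: [-0.2, -0.6, -3.0]
grip_width: 0.044
```

```bash
python3 -c "
from h import *
s=snap('wrist','w20');st();inhand(s,.0166,.0422)"
```

```text
t 25.95 pos [ 0.517  -0.2579  0.0221] yaw 96.12 F [ 1.   0.4 -3.4] w 0.0438 q [-0.66  0.76  1.69 -0.    0.7  -2.33]
in hand: lateral -21.9 21.5 centre -0.2 band end y -40.2 long. offset 2.0 px 229.0 331.0 191.0
```

Request:
drive_tool(plan=[{"offset": [0,0,0],"delta_rot": [0,0,0],"jaw": 6.2},{"offset": [0,0,0],"delta_rot": [0,0,0],"jaw": 6.2},{"offset": [0,0,0],"delta_rot": [0,0,0],"jaw": 6.2},{"offset": [0,0,0],"delta_rot": [0,0,0],"jaw": 6.2},{"offset": [0,0,-3],"delta_rot": [0,0,0],"jaw": 6.2},{"offset": [0,0,-7],"delta_rot": [0,0,0],"jaw": 6.2},{"offset": [0,0,-11],"delta_rot": [0,0,0],"jaw": 8.0},{"offset": [0,0,-15],"delta_rot": [0,0,0],"jaw": 8.0}])

```text
time: 26.62
position: [0.5167, -0.2576, 0.1742]
tool_rot: [0.668, 0.744, -0.0, -0.0]
ft_force: [0.7, -0.5, 0.2]
grip_width: 0.0686
```

```bash
python3 -c "
from h import *
camera('side');s=snap('wrist','w21');st()
for r in packs(s,.05): print(r[0].round(4),round(r[1],2),'len',r[2].round(1),r[3].round())
go(.66,.2,.24,90)"
```

```text
t 26.72 pos [ 0.5212 -0.2608  0.18  ] yaw 96.14 F [-0.  -1.7  0.2] w 0.0753 q [-0.66  0.52  1.6  -0.    1.01 -2.33]
[ 0.5199 -0.2586] 6.0 len 84.3 [285. 197.]
[ 0.5104 -0.1807] 6.19 len 82.3 [368. 196.]
[ 0.4982 -0.1025] 5.48 len 73.9 [450. 193.]
go [ 0.66  0.2   0.24 90.  ] offset [44.27 18.8  -6.27] rot [0.68 0.59 6.14] calls>= 1.47
```

Request:
drive_tool(plan=[{"offset": [3.5,1.5,-1],"delta_rot": [0,0,0],"jaw": 8.0},{"offset": [7,3,-2],"delta_rot": [0,0,2],"jaw": 8.0},{"offset": [10.5,4.5,-3],"delta_rot": [0,0,4],"jaw": 8.0},{"offset": [14,6,-4],"delta_rot": [0,0,6],"jaw": 8.0},{"offset": [17.5,7.5,-5],"delta_rot": [0,0,8],"jaw": 8.0},{"offset": [21,9,-6],"delta_rot": [0,0,10],"jaw": 8.0},{"offset": [24.5,10.5,-6],"delta_rot": [0,0,12],"jaw": 8.0},{"offset": [28,12,-6],"delta_rot": [0,0,13],"jaw": 8.0}])

```text
time: 27.38
position: [0.6069, 0.0352, 0.2332]
tool_rot: [0.749, 0.663, 0.0, 0.001]
ft_force: [0.3, -0.0, -0.8]
grip_width: 0.0797
```

```bash
python3 -c "
from h import *
camera('side');camera('side');st();go(.66,.21,.24,83)"
```

```text
t 27.48 pos [0.6072 0.0389 0.2324] yaw 83.47 F [ 0.2  0.1 -0.5] w 0.08 q [-0.12  0.49  1.47  0.    1.18 -1.58]
go [ 0.66  0.21  0.24 83.  ] offset [17.6   3.3  -0.71] rot [ 0.05 -0.14  0.47] calls>= 0.54
```

Request:
drive_tool(plan=[{"offset": [4,0.8,0],"delta_rot": [0,0,0.5],"jaw": 8.0},{"offset": [8,1.6,0],"delta_rot": [0,0,0.5],"jaw": 8.0},{"offset": [12,2.4,-0.7],"delta_rot": [0,0,0.5],"jaw": 8.0},{"offset": [15.5,3,-0.7],"delta_rot": [0,0,0.5],"jaw": 8.0},{"offset": [17.6,3.3,-0.7],"delta_rot": [0,0,0.5],"jaw": 8.0},{"offset": [17.6,3.3,-0.7],"delta_rot": [0,0,0.5],"jaw": 8.0},{"offset": [17.6,3.3,-0.7],"delta_rot": [0,0,0.5],"jaw": 8.0},{"offset": [17.6,3.3,-0.7],"delta_rot": [0,0,0.5],"jaw": 8.0}])

```text
time: 28.15
position: [0.6597, 0.2027, 0.2388]
tool_rot: [0.751, 0.66, -0.001, -0.0]
ft_force: [-0.7, -0.2, 0.2]
grip_width: 0.0801
```

```bash
python3 -c "
from h import *
camera('side');s=snap('wrist','w22');st()
for r in packs(s,.044): print(r[0].round(4),round(r[1],2),'len',r[2].round(1),r[3].round())
go(.608,.2235,.10,82.5)"
```

```text
t 28.25 pos [0.66   0.2022 0.2393] yaw 82.52 F [-1.1 -0.2  1.1] w 0.0798 q [ 0.14  0.6   1.23 -0.    1.31 -1.3 ]
[0.4828 0.1329] 81.88 len 4.6 [178.   4.]
[ 0.5241 -0.0548] -18.03 len 45.3 [ 9. 93.]
[0.614  0.3067] 13.01 len 41.2 [386. 131.]
[0.6084 0.2243] -6.12 len 44.9 [294. 140.]
[ 0.6322 -0.0878] 2.26 len 46.7 [ 30. 197.]
go [ 0.608   0.2235  0.1    82.5   ] offset [ 1.45 -5.42 13.94] rot [-0.06  0.05  0.02] calls>= 0.46
```

View pics/w22.png

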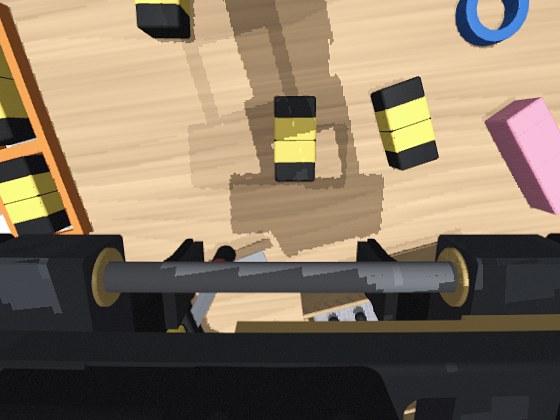

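```bash
python3 -c "
from h import *
s=snap('wrist','w23');st()
for r in packs(s,.044): print(r[0].round(4),round(r[1],2),'len',r[2].round(1),r[3].round())
print(plane(s,[(372,95),(384,170)],.044).round(4))
go(.6082,.224,.10,83)"
```

```text
t 28.3 pos [0.6601 0.2022 0.2395] yaw 82.51 F [ 0.8  0.9 -0.2] w 0.0799 q [ 0.14  0.6   1.23 -0.    1.31 -1.3 ]
[0.4829 0.1328] 81.83 len 4.6 [174.   3.]
[ 0.524  -0.0549] -18.07 len 45.1 [ 9. 93.]
[0.6137 0.3074] 12.64 len 41.3 [386. 130.]
[0.6082 0.2242] -6.28 len 44.9 [295. 139.]
[ 0.6321 -0.0879] 3.46 len 46.6 [ 30. 197.]
[[0.5737 0.3094 0.044 ]
 [0.653  0.3172 0.044 ]]
go [ 0.6082  0.224   0.1    83.    ] offset [ 1.49 -5.42 13.95] rot [-0.04  0.04 -0.49] calls>= 0.46
```

View pics/w23.png

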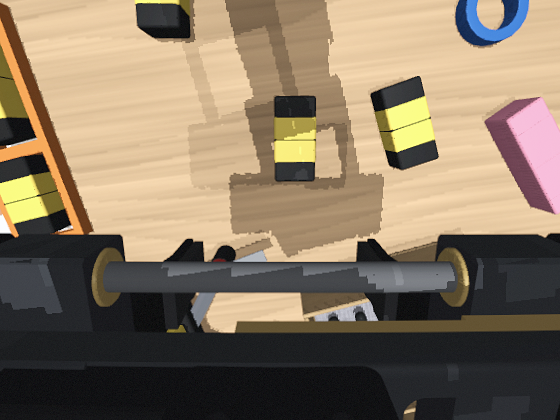

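Request:
drive_tool(plan=[{"offset": [0.5,-1.5,3.6],"delta_rot": [0,0,-0.5],"jaw": 8.0},{"offset": [1,-3,7],"delta_rot": [0,0,-0.5],"jaw": 8.0},{"offset": [1.5,-4.8,10.5],"delta_rot": [0,0,-0.5],"jaw": 8.0},{"offset": [1.5,-5.4,13.9],"delta_rot": [0,0,-0.5],"jaw": 8.0},{"offset": [1.5,-5.4,13.9],"delta_rot": [0,0,-0.5],"jaw": 8.0},{"offset": [1.5,-5.4,13.9],"delta_rot": [0,0,-0.5],"jaw": 8.0},{"offset": [1.5,-5.4,13.9],"delta_rot": [0,0,-0.5],"jaw": 8.0},{"offset": [1.5,-5.4,13.9],"delta_rot": [0,0,-0.5],"jaw": 8.0}])

```text
time: 28.97
position: [0.612, 0.2257, 0.1037]
tool_rot: [0.749, 0.663, 0.003, 0.002]
ft_force: [0.3, -0.3, 0.5]
grip_width: 0.08
```

```bash
python3 -c "
from h import *
camera('side');st();go(.6082,.224,.018,83)"
```

```text
t 29.02 pos [0.6117 0.2257 0.1036] yaw 83.07 F [-0.7  0.1 -0.3] w 0.0799 q [ 0.18  0.7   1.46 -0.    0.97 -1.27]
go [6.082e-01 2.240e-01 1.800e-02 8.300e+01] offset [-0.23 -0.38  8.56] rot [ 0.35 -0.1   0.07] calls>= 0.26
```

Request:
drive_tool(plan=[{"offset": [-0.2,-0.3,2],"delta_rot": [0,0,0],"jaw": 8.0},{"offset": [-0.2,-0.3,4],"delta_rot": [0,0,0],"jaw": 8.0},{"offset": [-0.2,-0.3,6],"delta_rot": [0,0,0],"jaw": 8.0},{"offset": [-0.2,-0.3,7.6],"delta_rot": [0,0,0],"jaw": 8.0},{"offset": [-0.2,-0.3,8.4],"delta_rot": [0,0,0],"jaw": 8.0},{"offset": [-0.2,-0.3,8.4],"delta_rot": [0,0,0],"jaw": 8.0},{"offset": [-0.2,-0.3,8.4],"delta_rot": [0,0,0],"jaw": 6.0},{"offset": [-0.2,-0.3,8.4],"delta_rot": [0,0,0],"jaw": 4.0}])

```text
time: 29.68
position: [0.607, 0.2245, 0.0183]
tool_rot: [0.748, 0.663, 0.001, 0.001]
ft_force: [-0.0, -0.2, -0.2]
grip_width: 0.0728
```

Request:
drive_tool(plan=[{"offset": [0,0,0],"delta_rot": [0,0,0],"jaw": 4.0},{"offset": [0,0,0],"delta_rot": [0,0,0],"jaw": 4.0},{"offset": [0,0,0],"delta_rot": [0,0,0],"jaw": 4.0},{"offset": [0,0,0],"delta_rot": [0,0,0],"jaw": 4.0},{"offset": [0,0,0],"delta_rot": [0,0,0],"jaw": 4.0},{"offset": [0,0,0],"delta_rot": [0,0,0],"jaw": 4.0},{"offset": [0,0,0],"delta_rot": [0,0,0],"jaw": 4.0},{"offset": [0,0,0],"delta_rot": [0,0,0],"jaw": 4.0}])

```text
time: 30.35
position: [0.6057, 0.2246, 0.017]
tool_rot: [0.748, 0.663, 0.0, 0.0]
ft_force: [-0.8, 1.3, 2.3]
grip_width: 0.044
```

```bash
python3 -c "
from h import *
st();s=snap('wrist','w24');inhand(s,get_obs()['position'][2],.0228);go(.6425,-.1655,.13,96.1)"
```

```text
t 30.35 pos [0.6057 0.2246 0.017 ] yaw 83.12 F [-0.8  1.3  2.3] w 0.044 q [ 0.18  0.82  1.51  0.    0.81 -1.27]
in hand: lateral -21.9 21.3 centre -0.3 band end y -20.3 long. offset 2.5 px 230.0 329.0 236.0
go [ 0.6425 -0.1655  0.13   96.1   ] offset [-38.28   8.33 -11.31] rot [  0.03  -0.03 -12.98] calls>= 1.24
```

View pics/w24.png

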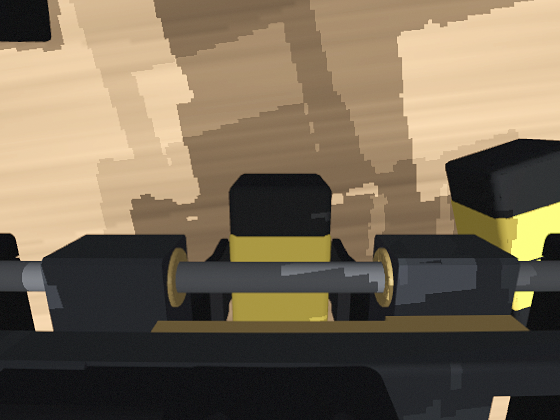

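Request:
drive_tool(plan=[{"offset": [0,0,-2],"delta_rot": [0,0,0],"jaw": 4.0},{"offset": [0,0,-5],"delta_rot": [0,0,0],"jaw": 4.0},{"offset": [-2.5,0.5,-8],"delta_rot": [0,0,-3],"jaw": 4.0},{"offset": [-6,1.3,-10],"delta_rot": [0,0,-6],"jaw": 4.0},{"offset": [-9.5,2.1,-11.3],"delta_rot": [0,0,-9],"jaw": 4.0},{"offset": [-13,2.9,-11.3],"delta_rot": [0,0,-12],"jaw": 4.0},{"offset": [-16.8,3.7,-11.3],"delta_rot": [0,0,-13],"jaw": 4.0},{"offset": [-20.5,4.5,-11.3],"delta_rot": [0,0,-13],"jaw": 4.0}])

```text
time: 31.07
position: [0.6247, 0.0135, 0.1292]
tool_rot: [0.668, 0.744, -0.001, -0.0]
ft_force: [0.9, 0.4, -3.0]
grip_width: 0.0441
```

```bash
python3 -c "
from h import *
camera('side');camera('side');st();go(.640,-.1658,.13,96.1)"
```

```text
t 31.17 pos [0.6262 0.0087 0.1289] yaw 95.79 F [-0.1  1.  -3.5] w 0.0439 q [-0.16  0.64  1.51 -0.    0.99 -1.83]
go [ 0.64   -0.1658  0.13   96.1   ] offset [-17.5   -0.38  -0.05] rot [-0.02  0.19 -0.31] calls>= 0.53
```

Request:
drive_tool(plan=[{"offset": [-3.5,-0.1,0],"delta_rot": [0,0,0],"jaw": 4.0},{"offset": [-7,-0.2,0],"delta_rot": [0,0,0],"jaw": 4.0},{"offset": [-11,-0.3,0],"delta_rot": [0,0,0],"jaw": 4.0},{"offset": [-14.5,-0.4,0],"delta_rot": [0,0,0],"jaw": 4.0},{"offset": [-16.8,-0.4,0],"delta_rot": [0,0,0],"jaw": 4.0},{"offset": [-17.5,-0.4,0],"delta_rot": [0,0,0],"jaw": 4.0},{"offset": [-17.5,-0.4,0],"delta_rot": [0,0,0],"jaw": 4.0},{"offset": [-17.5,-0.4,0],"delta_rot": [0,0,0],"jaw": 4.0}])

```text
time: 31.83
position: [0.6393, -0.158, 0.1286]
tool_rot: [0.669, 0.744, -0.0, -0.002]
ft_force: [-1.4, -0.1, -2.3]
grip_width: 0.0437
```

```bash
python3 -c "
from h import *
camera('side');camera('side');st();go(.640,-.1658,.082,96.1)"
```

```text
t 31.93 pos [ 0.6395 -0.1569  0.129 ] yaw 96.21 F [-0.8  0.1 -2.9] w 0.0438 q [-0.41  0.68  1.42  0.    1.04 -2.09]
go [ 6.400e-01 -1.658e-01  8.200e-02  9.610e+01] offset [-0.9  -0.04  4.7 ] rot [-0.11 -0.1   0.11] calls>= 0.14
```

Request:
drive_tool(plan=[{"offset": [-0.9,0,0],"delta_rot": [0,0,0],"jaw": 4.0},{"offset": [-0.9,0,2],"delta_rot": [0,0,0],"jaw": 4.0},{"offset": [-0.9,0,4],"delta_rot": [0,0,0],"jaw": 4.0},{"offset": [-0.9,0,4.7],"delta_rot": [0,0,0],"jaw": 4.0},{"offset": [-0.9,0,4.7],"delta_rot": [0,0,0],"jaw": 4.0},{"offset": [-0.9,0,4.7],"delta_rot": [0,0,0],"jaw": 4.0},{"offset": [-0.9,0,4.7],"delta_rot": [0,0,0],"jaw": 4.0},{"offset": [-0.9,0,4.7],"delta_rot": [0,0,0],"jaw": 4.0}])

```text
time: 32.6
position: [0.6423, -0.1683, 0.084]
tool_rot: [0.668, 0.744, 0.0, 0.001]
ft_force: [-0.2, -0.4, -2.8]
grip_width: 0.0439
```

```bash
python3 -c "
from h import *
camera('side');s=snap('wrist','w25');st();inhand(s,.017,.0228);go(.640,-.1658,.0231,96.1)"
```

```text
t 32.7 pos [ 0.642  -0.1683  0.0839] yaw 96.13 F [ 0.5  0.7 -2.4] w 0.0439 q [-0.42  0.74  1.44 -0.    0.96 -2.1 ]
in hand: lateral -21.7 21.1 centre -0.3 band end y -19.7 long. offset 3.1 px 231.0 329.0 237.0
go [ 6.400e-01 -1.658e-01  2.310e-02  9.610e+01] offset [ 0.27 -0.18  6.07] rot [0.11 0.06 0.03] calls>= 0.18
```

View pics/w25.png

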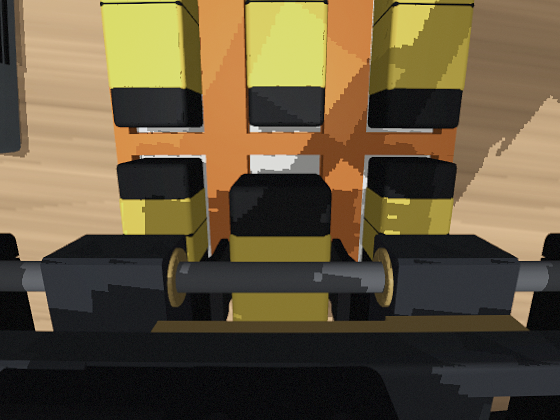

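```bash
python3 -c "
from h import *
s=snap('wrist');o=get_obs();T=R.from_quat(o['tool_rot'])
for uv in [(249,156),(322,156),(249,130),(320,130)]:
    p=plane(s,[uv],.02)[0];print(uv,p.round(4),(T.inv().apply(p-o['position'])*1000).round(1))
im=s['im'][110:210,200:370];cv2.imwrite('pics/crop25.png',cv2.resize(im[...,::-1],None,fx=4,fy=4,interpolation=cv2.INTER_NEAREST))
"
```

```text
(249, 156) [ 0.5973 -0.1945  0.02  ] [-21.3 -47.2  63.6]
(322, 156) [ 0.592  -0.1451  0.02  ] [ 28.4 -47.1  63.6]
(249, 130) [ 0.5802 -0.1959  0.02  ] [-20.9 -64.4  63.6]
(320, 130) [ 0.5751 -0.1488  0.02  ] [ 26.5 -64.4  63.5]
```

View pics/crop25.png

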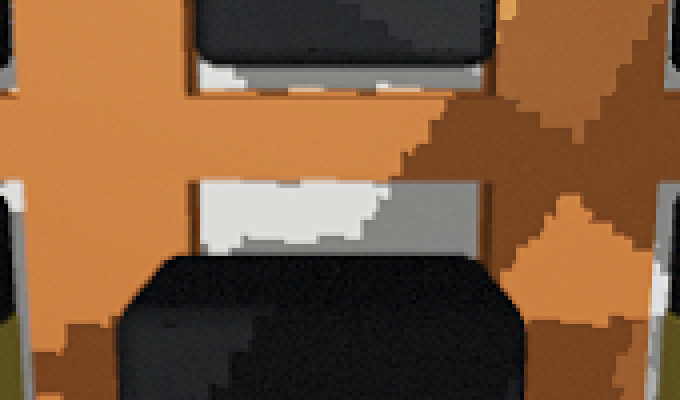

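Request:
drive_tool(plan=[{"offset": [0.3,-0.15,1],"delta_rot": [0,0,0],"jaw": 4.0},{"offset": [0.3,-0.15,2],"delta_rot": [0,0,0],"jaw": 4.0},{"offset": [0.3,-0.15,3],"delta_rot": [0,0,0],"jaw": 4.0},{"offset": [0.3,-0.15,4],"delta_rot": [0,0,0],"jaw": 4.0},{"offset": [0.3,-0.15,4.7],"delta_rot": [0,0,0],"jaw": 4.0},{"offset": [0.3,-0.15,5.4],"delta_rot": [0,0,0],"jaw": 4.0},{"offset": [0.3,-0.15,5.9],"delta_rot": [0,0,0],"jaw": 4.0},{"offset": [0.3,-0.15,5.9],"delta_rot": [0,0,0],"jaw": 4.0}])

```text
time: 33.42
position: [0.6394, -0.1652, 0.0232]
tool_rot: [0.668, 0.744, -0.0, -0.0]
ft_force: [0.7, -0.4, -3.0]
grip_width: 0.0438
```

```bash
python3 -c "
from h import *
camera('side');s=snap('wrist','w26');st();inhand(s,.017,.0228);go(.640,-.1658,.0231,96.1)"
```

```text
t 33.52 pos [ 0.6397 -0.1653  0.0235] yaw 96.12 F [ 0.6 -0.8 -3.4] w 0.0435 q [-0.42  0.83  1.47 -0.    0.85 -2.1 ]
in hand: lateral -21.6 21.2 centre -0.2 band end y -19.9 long. offset 2.9 px 231.0 329.0 237.0
go [ 6.400e-01 -1.658e-01  2.310e-02  9.610e+01] offset [-0.05  0.03  0.04] rot [0.02 0.01 0.02] calls>= 0.0
```

Seated height with no contact force. I open the jaws narrowly, because of the neighbours, and lift.

Request:
drive_tool(plan=[{"offset": [0,0,0],"delta_rot": [0,0,0],"jaw": 5.8},{"offset": [0,0,0],"delta_rot": [0,0,0],"jaw": 5.8},{"offset": [0,0,0],"delta_rot": [0,0,0],"jaw": 5.8},{"offset": [0,0,0],"delta_rot": [0,0,0],"jaw": 5.8},{"offset": [0,0,-3],"delta_rot": [0,0,0],"jaw": 5.8},{"offset": [0,0,-7],"delta_rot": [0,0,0],"jaw": 5.8},{"offset": [0,0,-11],"delta_rot": [0,0,0],"jaw": 4},{"offset": [0,0,-15],"delta_rot": [0,0,0],"jaw": 2}])

```text
time: 34.18
position: [0.6391, -0.1651, 0.1751]
tool_rot: [0.668, 0.744, -0.0, -0.0]
ft_force: [-0.2, 0.1, 0.0]
grip_width: 0.0508
```

```bash
python3 -c "
from h import *
camera('side');camera('side');st();go(.70,-.20,.32,96.1)"
```

```text
t 34.28 pos [ 0.6445 -0.1673  0.1824] yaw 96.14 F [ 0.2 -1.   1. ] w 0.044 q [-0.42  0.62  1.38 -0.    1.13 -2.1 ]
go [ 0.7  -0.2   0.32 96.1 ] offset [ -3.97   5.37 -13.65] rot [0.84 0.5  0.04] calls>= 0.46
```

Request:
drive_tool(plan=[{"offset": [-1,1.4,-3.5],"delta_rot": [0,0,0],"jaw": 0},{"offset": [-2,2.8,-7],"delta_rot": [0,0,0],"jaw": 0},{"offset": [-3,4.2,-10.5],"delta_rot": [0,0,0],"jaw": 0},{"offset": [-4,5.4,-13],"delta_rot": [0,0,0],"jaw": 0},{"offset": [-4,5.4,-13],"delta_rot": [0,0,0],"jaw": 0},{"offset": [-4,5.4,-13],"delta_rot": [0,0,0],"jaw": 0},{"offset": [-4,5.4,-13],"delta_rot": [0,0,0],"jaw": 0},{"offset": [-4,5.4,-13],"delta_rot": [0,0,0],"jaw": 0}])

```text
time: 34.95
position: [0.6958, -0.1983, 0.301]
tool_rot: [0.668, 0.744, -0.001, -0.003]
ft_force: [-0.6, -0.7, 0.7]
grip_width: 0.0009
```

```bash
python3 -c "
from h import *
camera('side');s=snap('wrist','w27');st();snap('scene','s27')
for r in packs(s,.05): print(r[0].round(4),round(r[1],2),'len',r[2].round(1),r[3].round())
rc=np.array([.511,-.1797]);c,n=np.array([np.cos(.1068),np.sin(.1068)]),np.array([-np.sin(.1068),np.cos(.1068)])
for i in(1,2,3):print(i,(rc+n*.08*(2-i)).round(4),(rc+c*.132+n*.08*(2-i)).round(4))
rb=lambda s,n:min(blobs(red(s),10),key=lambda b:np.linalg.norm(b[0]-n))
for b in blobs(red(s),100): print(b[0],b[1],plane(s,[b[0]],.137)[0].round(4))
"
```

```text
t 35.05 pos [ 0.6961 -0.1984  0.3014] yaw 96.13 F [0.1 0.8 0.2] w 0.0007 q [-0.43  0.61  1.05 -0.    1.48 -2.11]Traceback (most recent call last):
  File "<string>", line 4, in <module>
    for r in packs(s,.05): print(r[0].round(4),round(r[1],2),'len',r[2].round(1),r[3].round())
             ~~~~~^^^^^^^
  File "h.py", line 70, in packs
    k=np.abs(q-qc)<.014;e=np.percentile(t[k],[1.5,98.5])
                          ~~~~~~~~~~~~~^^^^^^^^^^^^^^^^^
    return _quantile_unchecked(
        a, q, axis, out, overwrite_input, method, keepdims, weights)
    return _ureduce(a,
                    func=_quantile_ureduce_func,
    ...<5 lines>...
                    overwrite_input=overwrite_input,
                    method=method)
    r = func(a, **kwargs)
    result = _quantile(arr,
                       quantiles=q,
    ...<2 lines>...
                       out=out,
                       weights=wgt)
    slices_having_nans = np.isnan(arr[-1, ...])
                                  ~~~^^^^^^^^^
IndexError: index -1 is out of bounds for axis 0 with size 0
```

View pics/w27.png

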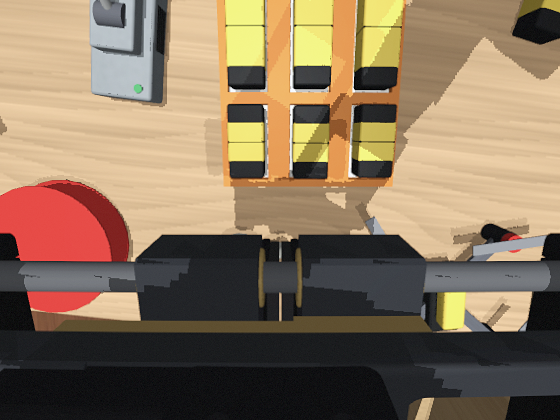

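View pics/s27.png

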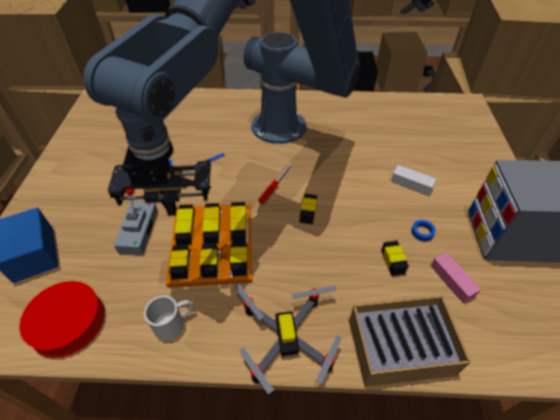

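The rack is full: six packs line up at scene (180–240,220–262). The surplus spares lie at (309,208) and (395,257), and the tape at (423,230) has not moved. Numbers next, then the lever.

```bash
python3 -c "
from h import *
s=snap('wrist');st()
s['im'][:,:215]=0;s['im'][:,410:]=0;s['im'][200:]=0
for r in packs(s,.05): print(r[0].round(4),round(r[1],2),'len',r[2].round(1),r[3].round())
rc=np.array([.511,-.1797]);c,n=np.array([np.cos(.1068),np.sin(.1068)]),np.array([-np.sin(.1068),np.cos(.1068)])
for i in(1,2,3):print(i,(rc+n*.08*(2-i)).round(4),(rc+c*.132+n*.08*(2-i)).round(4))
go(.56,-.33,.27,88);go(.435,-.40,.22,88)
"
```

```text
t 35.15 pos [ 0.6967 -0.1987  0.3022] yaw 96.13 F [ 0.3 -0.3 -0.4] w 0.0006 q [-0.43  0.61  1.05  0.    1.48 -2.11]
[ 0.5041 -0.1806] 5.61 len 37.6 [315.  17.]
[ 0.5109 -0.1004] 5.55 len 68.9 [378.  33.]
[ 0.5535 -0.2183] -3.33 len 15.1 [263.  47.]
[ 0.6499 -0.2448] 6.17 len 45.9 [246. 141.]
[ 0.6422 -0.1664] 6.58 len 44.9 [310. 141.]
[ 0.6322 -0.0855] 7.1 len 44.8 [374. 139.]
1 [ 0.5025 -0.1002] [ 0.6337 -0.0861]
2 [ 0.511  -0.1797] [ 0.6422 -0.1656]
3 [ 0.5195 -0.2592] [ 0.6508 -0.2452]
go [ 0.56 -0.33  0.27 88.  ] offset [-11.6  -14.99   3.24] rot [-0.14 -0.07  8.13] calls>= 0.58
go [ 0.435 -0.4    0.22  88.   ] offset [-17.23 -28.15   8.27] rot [-0.14 -0.07  8.13] calls>= 1.03
```

Request:
drive_tool(plan=[{"offset": [-2.2,-3.5,0],"delta_rot": [0,0,1],"jaw": 0},{"offset": [-4.3,-7,0.5],"delta_rot": [0,0,2],"jaw": 0},{"offset": [-6.4,-10.5,1],"delta_rot": [0,0,4],"jaw": 0},{"offset": [-8.5,-14,1.5],"delta_rot": [0,0,6],"jaw": 0},{"offset": [-10.6,-17.5,2],"delta_rot": [0,0,8],"jaw": 0},{"offset": [-12.8,-21,2.5],"delta_rot": [0,0,8],"jaw": 0},{"offset": [-15,-24.5,3],"delta_rot": [0,0,8],"jaw": 0},{"offset": [-17.2,-28.1,3.5],"delta_rot": [0,0,8],"jaw": 0}])

```text
time: 35.82
position: [0.4353, -0.4003, 0.2684]
tool_rot: [0.718, 0.696, 0.0, -0.0]
ft_force: [0.2, -1.1, -0.1]
grip_width: 0.0004
```

```bash
python3 -c "
from h import *
camera('side');camera('side');camera('side');st();go(.435,-.40,.125,88)"
```

```text
t 35.97 pos [ 0.4344 -0.4013  0.2681] yaw 87.81 F [-0.5 -0.4 -0.2] w 0.0007 q [-0.93  0.43  1.46 -0.    1.24 -2.47]
go [ 0.435 -0.4    0.125 88.   ] offset [ 0.11  0.07 14.31] rot [-0.06 -0.07 -0.19] calls>= 0.43
```

Request:
drive_tool(plan=[{"offset": [0.1,0,3.5],"delta_rot": [0,0,0],"jaw": 0},{"offset": [0.1,0,7],"delta_rot": [0,0,0],"jaw": 0},{"offset": [0.1,0,10],"delta_rot": [0,0,0],"jaw": 0},{"offset": [0.1,0,12.5],"delta_rot": [0,0,0],"jaw": 0},{"offset": [0.1,0,14.2],"delta_rot": [0,0,0],"jaw": 0},{"offset": [0.1,0,14.2],"delta_rot": [0,0,0],"jaw": 0},{"offset": [0.1,0,14.2],"delta_rot": [0,0,0],"jaw": 0},{"offset": [0.1,0,14.2],"delta_rot": [0,0,0],"jaw": 0}])

```text
time: 36.63
position: [0.4384, -0.3989, 0.1279]
tool_rot: [0.718, 0.696, -0.0, 0.001]
ft_force: [-0.3, -0.4, 0.5]
grip_width: 0.0002
```

```bash
python3 -c "
from h import *
camera('side');st();go(.535,-.40,.125,88)"
```

```text
t 36.68 pos [ 0.4384 -0.3993  0.1283] yaw 88.18 F [ 0.2 -0.9 -0.1] w 0.0004 q [-0.93  0.6   1.6   0.    0.93 -2.47]
go [ 0.535 -0.4    0.125 88.   ] offset [0.23 9.65 0.35] rot [0.13 0.14 0.18] calls>= 0.29
```

Request:
drive_tool(plan=[{"offset": [0,1.5,0.3],"delta_rot": [0,0,0],"jaw": 0},{"offset": [0,3,0.3],"delta_rot": [0,0,0],"jaw": 0},{"offset": [0,4.5,0.3],"delta_rot": [0,0,0],"jaw": 0},{"offset": [0.1,6,0.3],"delta_rot": [0,0,0],"jaw": 0},{"offset": [0.2,7.5,0.3],"delta_rot": [0,0,0],"jaw": 0},{"offset": [0.2,8.8,0.3],"delta_rot": [0,0,0],"jaw": 0},{"offset": [0.2,9.6,0.3],"delta_rot": [0,0,0],"jaw": 0},{"offset": [0.2,9.6,0.3],"delta_rot": [0,0,0],"jaw": 0}])

```text
time: 37.35
position: [0.5353, -0.4003, 0.1253]
tool_rot: [0.718, 0.696, 0.0, 0.002]
ft_force: [-0.2, 0.4, -0.1]
grip_width: 0.0002
```

```bash
python3 -c "
from h import *
d=snap('side','sd2');s=snap('scene','sc2');st()
for n,i in(('side',d),('scene',s)):
  for b in blobs(red(i),8): print(n,b[0].round(1),b[1],plane(i,[b[0]],.137)[0].round(4))"
```

```text
t 37.45 pos [ 0.5333 -0.3999  0.1246] yaw 88.15 F [-0.2 -0.2 -0.2] w 0.0003 q [-0.81  0.69  1.41 -0.    1.04 -2.35]
side [350.2 186.2] 13 [0.7859 0.0349 0.137 ]
side [321.9 203.7] 12 [0.6357 0.0076 0.137 ]
side [485.  287.4] 2542 [ 0.6905 -0.5588  0.137 ]
side [256.6 272.2] 224 [ 0.2729 -0.1473  0.137 ]
side [407.2 276.7] 20 [ 0.5658 -0.4013  0.137 ]
scene [268.5 190.8] 109 [ 0.4746 -0.0095  0.137 ]
scene [510.8 207.3] 16 [0.5108 0.6491 0.137 ]
scene [118.9 209.8] 8 [ 0.56   -0.4101  0.137 ]
scene [478.9 215.9] 8 [0.5444 0.5546 0.137 ]
scene [ 59.1 316.9] 4092 [ 0.8684 -0.4454  0.137 ]
scene [314.8 296.2] 12 [0.797 0.115 0.137]
scene [244.9 303.8] 8 [ 0.8219 -0.042   0.137 ]
scene [252.  373.2] 8 [ 0.9706 -0.013   0.137 ]
```

Request:
drive_tool(plan=[{"offset": [0,0.3,0],"delta_rot": [0,0,0],"jaw": 0},{"offset": [0,0.6,0],"delta_rot": [0,0,0],"jaw": 0},{"offset": [0,0.7,0],"delta_rot": [0,0,0],"jaw": 0},{"offset": [0,0.7,0],"delta_rot": [0,0,0],"jaw": 0},{"offset": [0,0.7,0],"delta_rot": [0,0,0],"jaw": 0},{"offset": [0,-2,0],"delta_rot": [0,0,0],"jaw": 0},{"offset": [0,-4,-2],"delta_rot": [0,0,0],"jaw": 0},{"offset": [0,-5,-6],"delta_rot": [0,0,0],"jaw": 0}])

```text
time: 38.12
position: [0.4783, -0.3946, 0.1789]
tool_rot: [0.719, 0.695, 0.0, -0.007]
ft_force: [0.3, -0.3, 1.0]
grip_width: 0.0001
```

Request:
drive_tool(plan=[{"offset": [0,0,-3],"delta_rot": [0,0,0],"jaw": 0},{"offset": [0,0,-6],"delta_rot": [0,0,0],"jaw": 0},{"offset": [0,0,-9],"delta_rot": [0,0,0],"jaw": 0},{"offset": [2,1,-12],"delta_rot": [0,0,0],"jaw": 0},{"offset": [5,3,-13],"delta_rot": [0,0,0],"jaw": 0},{"offset": [8,5,-13],"delta_rot": [0,0,0],"jaw": 0},{"offset": [11,8,-13],"delta_rot": [0,0,0],"jaw": 0},{"offset": [13,12,-13],"delta_rot": [0,0,0],"jaw": 0}])

```text
time: 38.78
position: [0.6036, -0.271, 0.3152]
tool_rot: [0.719, 0.695, 0.0, -0.0]
ft_force: [0.3, -0.3, 0.8]
grip_width: 0.0004
```

```bash
python3 -c "
from h import *
camera('side');camera('side');d=snap('side','sd3');w=snap('wrist','w30');s=snap('scene','sc3');st()
for n,i in(('side',d),('wrist',w),('scene',s)):
  for b in blobs(red(i),15): print(n,b[0].round(1),b[1],plane(i,[b[0]],.14)[0].round(4))"
```

```text
t 39.03 pos [ 0.6035 -0.2738  0.3134] yaw 88.15 F [-0.8  0.6  0.2] w 0.0003 q [-0.59  0.5   1.22 -0.    1.42 -2.13]
side [203.5 135.4] 55 [0.6149 0.6906 0.14  ]
side [186.3 174.8] 56 [0.3937 0.4346 0.14  ]
side [485.  287.4] 2550 [ 0.6869 -0.5605  0.14  ]
side [256.9 272.2] 220 [ 0.2713 -0.1508  0.14  ]
side [406.7 275.7] 47 [ 0.5649 -0.4001  0.14  ]
wrist [460.6   8. ] 316 [ 0.436  -0.0997  0.14  ]
wrist [153.8 155. ] 264 [ 0.5626 -0.3984  0.14  ]
scene [267.3 191.8] 108 [ 0.4813 -0.0125  0.14  ]
scene [510.8 207.4] 15 [0.5137 0.6468 0.14  ]
scene [120.9 210.4] 38 [ 0.5645 -0.4022  0.14  ]
scene [ 59.1 316.9] 4101 [ 0.8698 -0.4434  0.14  ]
```

View pics/w30.png

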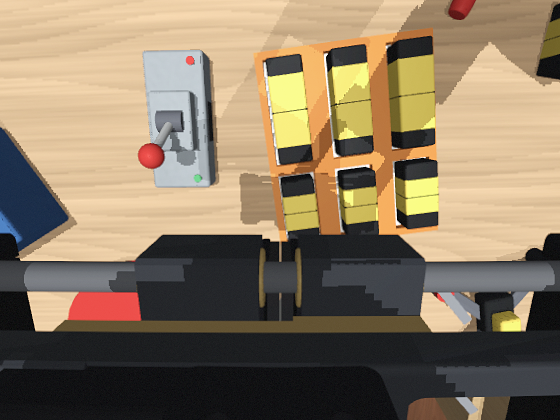

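View pics/sd3.png

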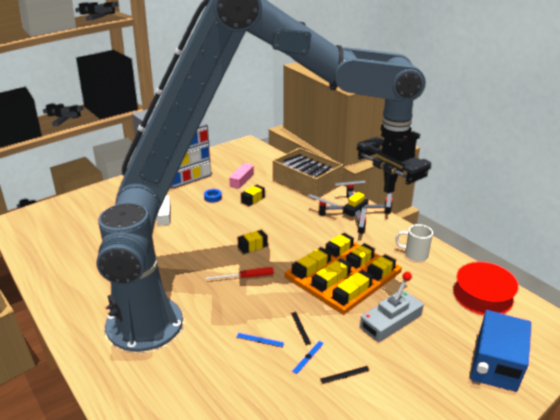

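The ball is back at x ≈ 0.564, against 0.562 at the start, so the charger is on. All six packs are in, and the surplus spares and tape have not moved. One last numeric check of the packs before handing in.

```bash
python3 -c "
from h import *
s=snap('wrist');st()
s['im'][:,:250]=0;s['im'][:,445:]=0;s['im'][233:]=0
for r in packs(s,.05): print(r[0].round(4),round(r[1],2),'len',r[2].round(1),r[3].round())
hand_in()"
```

```text
t 39.08 pos [ 0.603  -0.2743  0.3135] yaw 88.08 F [-0.4  0.8 -0.3] w 0.0006 q [-0.6   0.5   1.22 -0.    1.42 -2.13]
[ 0.5032 -0.1014] 6.05 len 84.3 [413.  94.]
[ 0.51   -0.1789] 22.11 len 87.3 [351. 104.]
[ 0.5455 -0.2595] 57.57 len 54.4 [291. 130.]
[ 0.6352 -0.0854] 3.8 len 41.1 [430. 201.]
[ 0.6307 -0.1248] 6.9 len 41.8 [403. 197.]
[ 0.6426 -0.1667] 6.31 len 45.8 [361. 207.]
[ 0.65   -0.2463] 5.79 len 45.8 [302. 214.]
the job is handed in; nothing more can be done
```

I pulled the charger lever off, put the three long spares in long pockets 1–3 and one short spare in short_2, then pushed the lever on and handed in at 39 s of the 208 s allowed. `hand_in()` gives no verdict, so I only have my own checks.

- **Packs:** my measurements put all six packs within about 2 mm of the pocket centres and about 6° in yaw, in line with the rack. I gripped at 30 N, and saw no extra contact force when placing.
- **Lever:** the red ball is back at x ≈ 0.564 m, against 0.562 m at the start. I took that as fully on.
- **Left alone:** the two surplus short spares are flat where they started, and the tape has not moved. I saw no slip, and no spare that had really been knocked.

**Checks that disagreed:**
- The last automatic reading gave odd yaws for long_2 (22°) and long_3 (58°) and one extra false detection. I put this down to the yellow mask merging with the sunlit rack and the cropped picture. The picture taken just before shows both packs straight in their pockets, and separate close-ups gave 6–7° for long_2 and 6° for long_3.
- Earlier, the same mask fault made one surplus short spare look about 4 cm out of place; later views showed it had not moved.

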